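Lock a shaker's tube hold-down bar with a hairpin clip

TASK

Swing the yellow hold-down bar fully down across the tube rack on the shaker, so that the stud, which may be clamped anywhere along its short slot, stands up through the fork at its end. Then lock it: lay the orange-handled hairpin clip on the bar and push it sideways over the stud's shank, under the head, until it snaps past the narrow throat and the shank is fully home against the clip's stop, and let go. Do it gently, without ramming the clip or the shaker, and leave the jar, the red cap and the white bottle where they stand.

Things in the scene. Friction and masses are not known exactly. Their poses are not given: they have to be found in the camera images.
- shaker: White bench shaker, fixed, 240 (x) x 260 (y) x 68 mm high, with a pink tube rack on it (104 x 105 mm, top at 102 mm, tube caps to 106 mm). Origin: centre of its underside, on the bench; z up. The bar's hinge is on its +y side, the stud on its -y side. The clip is pushed on along the shaker's +x.
- bar (a joint): Angle (rad) of the yellow hold-down bar about an axis along the shaker's x: 0 = level, fully down (hard stop), pointing to the shaker's -y; 1.57 = upright. The hinge is stiff (0.25 N m): the bar stays where it is left and must be pushed all the way down. The bar is 6 mm thick, 26 mm wide and reaches 190 mm from the hinge.
- bar_hinge (a point): Hinge axis of the bar: middle of the bar's thickness, 85 mm to the shaker's +y of its centre, 105 mm above the bench. Axes as the shaker's.
- bar_end (a point): Middle of the bar's top face, 170 mm from the hinge, above the stud's slot when down; moves with the bar. The bar's last 40 mm are a wide landing for the clip, from 69 mm before to 43 mm beyond this point along the shaker's x, with a 46 mm wide slot, open at the end, for the stud.
- stud_slot (a point): Middle of the slot in which the steel stud is clamped, at the height of the lowered bar's top face, 108 mm above the bench, 85 mm to the shaker's -y of its centre. Axes as the shaker's. The stud stands anywhere up to 12 mm either way along x of this point (y exact): see or feel it. Above this height: 8.5 mm of free shank, 12 mm diameter, then a head 20 mm wide, 7 mm thick.
- clip: Hairpin spring clip, about 42 g, flat. Origin: at its underside, centre of the seat, where the stud's axis is when home; x points out of the mouth, z up. Two sprung legs of 6 mm steel wire lie at y = +-10 mm, bend in to the throat, then flare to a mouth 25 mm wide inside at x = 28 mm (wires end at x = 31). A steel stop faces the mouth at x = -6.5 mm.
- clip_throat (a point): Narrowest point between the clip's legs, 12.3 mm ahead of its origin, 3 mm above its underside: 8 mm gap. Forcing the shank through takes about 4 to 10 N; then the legs snap in behind it and the push eases off, but the shank is not home yet: push the clip on, some 12 mm past the throat, until the shank comes hard against the stop. Axes as the clip's.
- clip_grip (a point): Centre of the clip's orange grip block, 24 (x) x 12 (y) x 30 mm high: 54 mm behind the clip's origin (x = -54 mm), 15 mm above its underside. Axes as the clip's.
- jar: Clear jar with a green lid, 80 mm diameter, 115 mm tall; bystander. Origin: centre of its underside.
- cap: Red screw cap, 38 mm diameter, 12 mm high; bystander. Origin: centre of its underside.
- wash_bottle: White bottle, 64 mm diameter, 170 mm tall; bystander. Origin: centre of its underside.
Things that resemble listed ones, but are neither listed nor needed, are in the scene too. Of the things that look like the clip, the largest one is meant.

How it is judged:
On the way, in this order (a step that is already met when the one before it is completed fails the run):
1. the bar is fully down, with the clip still off the stud (value of joint bar below 0.035 rad and distance between clip and stud_slot above 0.03 m), for 0.2 s.
2. the clip has snapped over the stud and is home (value of joint bar below 0.035 rad and x of stud_c0 in the frame of clip between -0.002 and 0.002 m and y of stud_c0 in the frame of clip between -0.002 and 0.002 m and z of clip in the frame of stud_slot between -0.003 and 0.004 m and angle between clip's own z axis and vertical below 0.15 rad), for 0.2 s.
At the end, for the whole second after the job is handed in: Bar fully down (within 0.035 rad); clip flat on it (within 0.15 rad; underside -3 to +4 mm from the bar's top face), the stud's shank home in its seat: its axis within 2 mm of the clip's origin along the clip's x and y; clip released and at rest (all of step 2 and contact force between the fingers and clip below 0.05 N and linear speed of clip below 0.01 m/s); the robot touches nothing.
It fails at once if the clip is forced against the shaker, its bar or its stud (over 25 N) (contact force between clip and shaker above 25 N).
It fails at once if the robot presses on the shaker or its bar with over 25 N (contact force between any of the fingers, the arm and shaker above 25 N).
It fails at once if the green-lidded jar is moved more than 20 mm or tipped (distance of jar from where it was at the start of the episode above 0.02 m or angle between jar's own z axis and vertical above 0.3 rad).
It fails at once if the red cap is moved more than 20 mm (distance of cap from where it was at the start of the episode above 0.02 m).
It fails at once if the white bottle is moved more than 20 mm or tipped (distance of wash_bottle from where it was at the start of the episode above 0.02 m or angle between wash_bottle's own z axis and vertical above 0.3 rad).
It also fails if it takes over 72 s, if anything falls off the work surface, if the arm or the gripper's body presses on something with over 40 N, if the wrist force passes 120 N, or if a joint passes its speed limit or range.

ROBOT

A 7-joint arm with a two-finger parallel gripper is mounted at the origin on the work surface. World frame = base frame: x ahead of the robot, y to its left, z up, the work surface at z = 0. Lengths are in m, angles in rad, forces in N, time in s.
With the tool pointing down it reaches from about 0.425 to 0.875 m from the base axis. Payload 8.4 kg.
Tool frame: the origin (TCP) lies between the finger pads; the fingertips stand robot.nose_length ahead of it and the grasp point (between the pads) lies 5 mm behind it (robot.nose_length is the distance from the TCP to the fingertips, in m); z points along the fingers, y is the direction in which the jaws open and shut (so a half turn about z gives the same grasp; the last joint's range is limited). The gripper opens to 85 mm and grips with 20 to 120 N. Pads are 22 mm wide; open, the fingers measure 114 mm over their backs; the gripper's body (76 mm by 85 mm) begins 54 mm behind the grasp point. The pads swing forward as they close: fully open they stand 13 mm farther back than shut.
Start: joints at [-1.261, 0.333, 0.04, 1.465, -0.013, 1.343, -0.059], TCP at [0.258, 0.596, 0.245] pointing down, gripper open.
Joint ranges: [-2.58, 2.58], [-0.38, 2.09], [-1.3, 1.39], [0.25, 2.4], [-1.5, 4.64], [0.08, 2.09], [-2.65, 2.65]. Speed limits (rad/s): [2.22, 2.22, 2.79, 2.79, 3.14, 3.14, 3.14].

INTERFACE

Orientations are given as a unit quaternion [w, x, y, z].
In Python, from rig import sensors, snapshot, order, robot gives the robot as it stands.
- The arm moves only by the tool play_rows, never from a script. Its argument "moves" is a list of rows, each an object with "translation": the shift along the tool's x, y, z in units of 0.4 m (1.0 is 0.4 m), a list of three; "angular": the turn, a rotation vector about the tool's x, y, z in units of pi rad (1.0 is pi rad), a list of three; "jaw": the closure, from -1 (fully open) to 1 (shut), so that 0 is half open. A call has 1 to 8 rows; each row is the pose to reach, as a shift and turn from the pose measured when the call began, along the tool's axes at that moment, turning the shorter way round; what a row does not reach only later rows make up. A row lasts 1/8 s, in which the tool goes at most 62.5 mm and 10.7 degrees, less where a joint would pass 70% of its speed; a pose out of reach is approached as far as the arm can. A call with a number of a shift or a turn outside -1 to 1 is refused whole. A call with a gripper value outside its range is refused whole. The fingers move at their own pace and stop on an object; "squeeze" is the grip in N (left out, the last holds). Time passes only in rows, so rows that repeat a pose let the fingers close. It gives the time, the measured TCP pose, the force and the opening at its end, in the units of the state.
- sensors.get_obs(): the state, without advancing time (a new reading comes with each control period).
- snapshot(name): name is "scene" or "side" or "wrist"; returns a dict with "color" (384x512x3 uint8, blue, green, red), "K" (3x3 intrinsics, pixels), "R" (3x3) and "t" (3): a world point X has camera coordinates R X + t; the wrist camera has in their place "tool_from_camera" (4x4, takes a point from camera to tool coordinates, whose origin is the TCP and whose axes are the flange's). Camera axes: x right, y down, z forward; pixel columns grow to the right and rows downward; lengths in m; the calibration is good to about 2 mm. A picture is of the moment at which its call begins: read the wrist's pose just before it. There is no depth.
- order.hand_in(): hands the job in, once; it reports no verdict.
The state is a dict: "time_s": time; "joint_pos": joint angles; "joint_vel": joint speeds; "joint_efforts": joint torques, N m; "tool_pos": TCP position; "ee_rot": TCP orientation; "ft_force": force on the tool from outside, world axes, zero at the start; "ft_torque": the same for the moment, N m; "finger_gap": opening from 0.0 (shut) to 1.0 (fully open).
Only numpy, scipy, OpenCV 4.12 (cv2) and the standard library are available. Lean on these libraries where they do the work, as an engineer would, in place of code of your own. Each camera call takes 0.05 s, during which the arm holds its last target.

## Working session

There is one attempt and no reset: what is moved stays moved. The work goes in short steps, Python scripts to look and compute and a tool call to move; the robot and the scene stay as the last step left them, time stands still between calls to the robot, and variables do not carry over. Pictures are saved under pics/ and viewed, and the job is handed in when it is done.

Besides the shell and the picture viewer there is one more tool, called as a command line: name --argument value ..., lists and objects as JSON in quotes. play_rows: Moves the arm, as the interface text tells. Its arguments: {"type":"object","properties":{"moves":{"type":"array","items":{"type":"object","properties":{"translation":{"type":"array","items":{"type":"number","minimum":-1,"maximum":1}},"angular":{"type":"array","items":{"type":"number","minimum":-1,"maximum":1}},"jaw":{"type":"number"}}}},"squeeze":{"type":"number"}},"required":["moves"]}

```bash
ls; mkdir -p pics; cat > h.py <<'E'
import numpy as np, cv2
from scipy.spatial.transform import Rotation as Rn
from rig import sensors, snapshot, order, robot
def rot(q): return Rn.from_quat([q[1],q[2],q[3],q[0]])
def cam(name):
    o=sensors.get_obs(); s=snapshot(name)
    K=np.array(s['K'])
    if name=='wrist':
        T=np.array(s['tool_from_camera']); Rw=rot(o['ee_rot']).as_matrix()
        Rc=Rw@T[:3,:3]; c=Rw@T[:3,3]+np.array(o['tool_pos'])
        R=Rc.T; t=-R@c
    else: R=np.array(s['R']); t=np.array(s['t'])
    return s['color'],K,R,t
def proj(X,K,R,t):
    X=np.atleast_2d(X); p=(R@X.T).T+t; q=(K@p.T).T; return q[:,:2]/q[:,2:]
def ray(uv,K,R,t):
    d=R.T@np.linalg.solve(K,np.array([uv[0],uv[1],1.0])); return -R.T@t,d/np.linalg.norm(d)
def plane(uv,z,K,R,t):
    c,d=ray(uv,K,R,t); return c+d*(z-c[2])/d[2]
def tri(obs):
    A=np.zeros((3,3));b=np.zeros(3)
    for uv,K,R,t in obs:
        c,d=ray(uv,K,R,t); P=np.eye(3)-np.outer(d,d); A+=P;b+=P@c
    X=np.linalg.solve(A,b)
    return X,[proj(X,K,R,t)[0]-np.array(uv) for uv,K,R,t in obs]
def save(name,n):
    img,K,R,t=cam(name); cv2.imwrite(f'pics/{n}.png',img); np.savez(f'pics/{n}.npz',img=img,K=K,R=R,t=t); return img,K,R,t
def load(n):
    d=np.load(f'pics/{n}.npz'); return d['K'],d['R'],d['t']
E
python3 - <<'E'
from h import *
for n in ['scene','side','wrist']:
    img,K,R,t=save(n,n+'0'); print(n,K.tolist(),(-R.T@t).round(3),R.round(2).tolist())
print(sensors.get_obs(), [a for a in dir(robot) if a[0]!='_'], robot.nose_length)
E
```

```text
pics
scene [[387.4218486527336, 0.0, 260.67399703589456], [0.0, 387.4218486527336, 189.14885456159496], [0.0, 0.0, 1.0]] [1.08  0.375 1.128] [[-0.65, 0.76, 0.01], [0.64, 0.56, -0.53], [-0.41, -0.34, -0.85]]
side [[467.2977474632153, 0.0, 253.83423671602978], [0.0, 467.2977474632153, 189.88078517960574], [0.0, 0.0, 1.0]] [ 0.476 -0.945  1.01 ] [[0.99, -0.12, 0.02], [-0.07, -0.69, -0.72], [0.1, 0.71, -0.7]]
wrist [[299.0728691189583, 0.0, 257.0230377031462], [0.0, 299.0728691189583, 196.57208858091573], [0.0, 0.0, 1.0]] [0.181 0.63  0.373] [[0.4, 0.92, -0.0], [0.87, -0.37, 0.33], [0.3, -0.13, -0.94]]
{'time_s': 0.15, 'joint_pos': array([-1.26120329,  0.33376265,  0.03988295,  1.4660565 , -0.01340517,
        1.34328138, -0.05849549]), 'joint_vel': array([ 0.00035329, -0.00274461, -0.00037091, -0.003717  , -0.00082066,
        0.00128953, -0.00282741]), 'joint_efforts': array([ 3.32371776e-03, -6.59038138e+01,  1.36780255e+00, -4.05870223e+01,
        1.70057011e-02,  9.63902887e-03, -3.86609759e-05]), 'tool_pos': array([0.25826754, 0.59613143, 0.24462231]), 'ee_rot': array([-8.69915614e-05,  2.02985893e-01,  9.79181465e-01, -6.14806412e-04]), 'ft_force': array([ 0.28432366, -0.27950842, -0.76889931]), 'ft_torque': array([ 0.01537073, -0.00519675, -0.04111266]), 'finger_gap': 0.9993226804747144} ['PlanningError', 'nose_length'] 0.014
```

View pics/scene0.png

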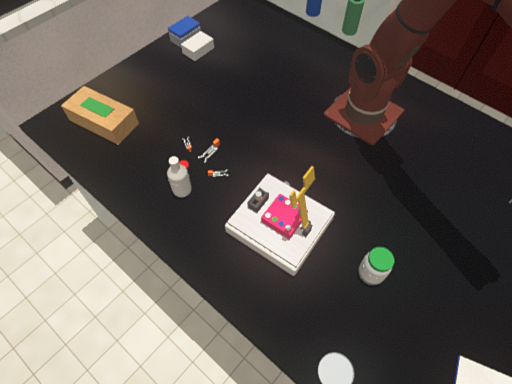

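View pics/side0.png

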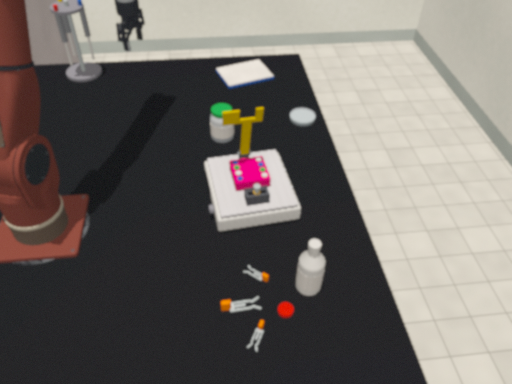

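View pics/wrist0.png

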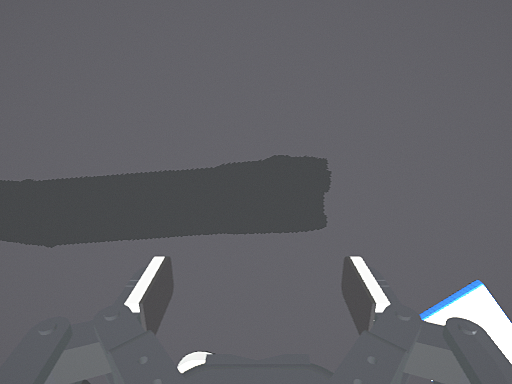

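The scene shows the shaker at about (280,222) with the bar raised at about (305,200), and three clips near (187,144), (210,150) and (218,174). The largest is at scene (210,150) and side (240,305). I'll zoom in.

```bash
python3 - <<'E'
import cv2,numpy as np
a=cv2.imread('pics/scene0.png')[120:280,150:350]; cv2.imwrite('pics/sc0z.png',cv2.resize(a,None,fx=4,fy=3.7,interpolation=cv2.INTER_CUBIC))
a=cv2.imread('pics/side0.png')[95:245,190:330]; cv2.imwrite('pics/si0z.png',cv2.resize(a,None,fx=4,fy=4,interpolation=cv2.INTER_CUBIC))
a=cv2.imread('pics/side0.png')[225:355,200:350]; cv2.imwrite('pics/si0y.png',cv2.resize(a,None,fx=4,fy=4,interpolation=cv2.INTER_CUBIC))
E
```

```text
(no output)
```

View pics/sc0z.png

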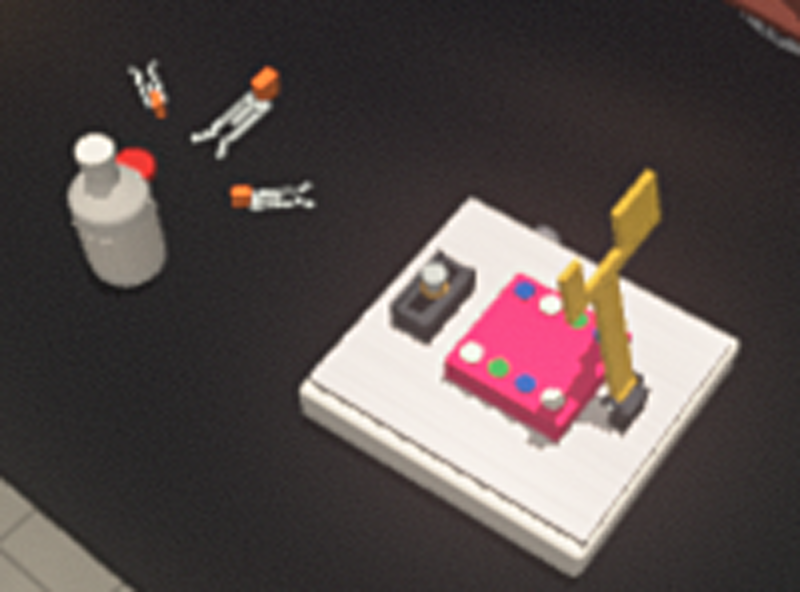

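View pics/si0z.png

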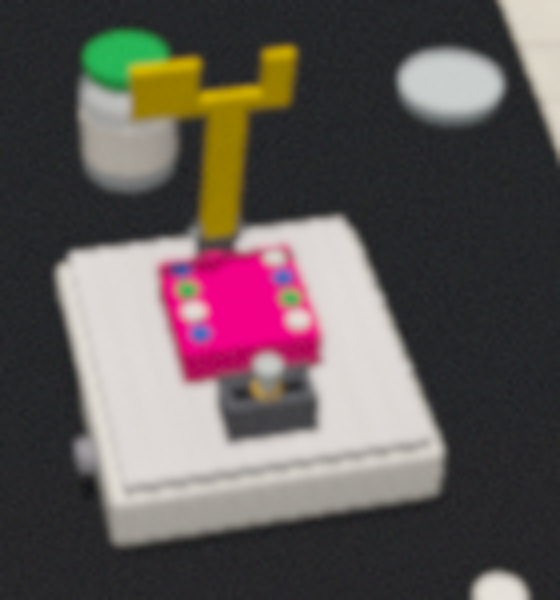

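View pics/si0y.png

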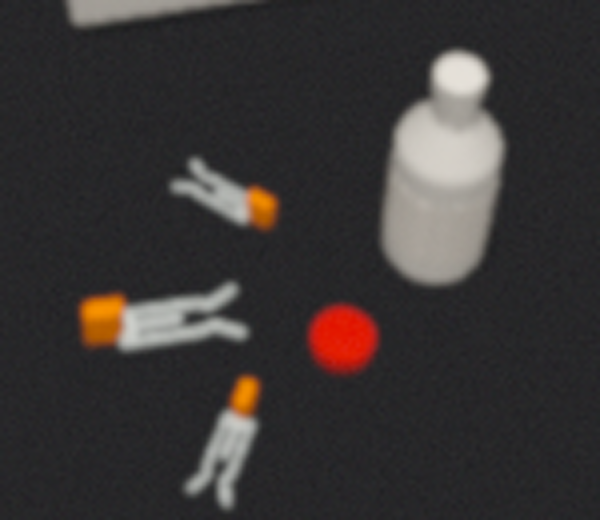

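```bash
python3 - <<'E'
from h import *
s=load('side0'); c=load('scene0')
f=lambda x,y:(190+x/4,95+y/4)
g=lambda x,y:(150+x/4,120+y/3.7)
k=lambda x,y:(200+x/4,225+y/4)
for n,a,b in [('studhead top',f(267,362),g(434,270)),('clipblock ctr',k(103,320),g(265,82)),('bar left top corner',f(130,68),g(651,172)),('bar left wing ctr',f(166,88),g(636,215)),('bar right wing ctr',f(279,77),g(572,290)),('cap',k(343,338),g(137,165)),('clip wire near throat+y',k(207,303),g(202,137)),('end+y',k(235,288),g(197,138)),('end-y',k(244,334),g(221,154))]:
    X,e=tri([(a,*s),(b,*c)]); print(n,X.round(4),np.round(e,1).tolist())
for n,p in [('BL',f(65,268)),('BR',f(347,220)),('FR',f(441,447)),('FL',f(112,505))]: print(n,plane(p,.068,*s).round(4))
for n,p in [('BL',g(470,200)),('BR',g(738,345)),('FR',g(578,555)),('FL',g(303,388))]: print(n,plane(p,.068,*c).round(4))
for n,p in [('end+y',k(235,288)),('end-y',k(244,334)),('throat+',k(207,303)),('throat-',k(210,325)),('root+',k(125,308)),('root-',k(125,345))]: print(n,plane(p,.003,*s).round(4))
print('jar',plane(f(128,185),0,*s),'bottle',plane(k(435,280),0,*s))
E
```

```text
studhead top [ 0.6088 -0.0204  0.1237] [[-0.1, -0.0], [-0.1, 0.0]]
clipblock ctr [ 0.4971 -0.3206  0.0179] [[-0.4, -0.1], [-0.2, 0.1]]
bar left top corner [0.5285 0.0992 0.2892] [[0.1, 0.0], [0.1, -0.0]]
bar left wing ctr [0.552  0.1068 0.2667] [[-0.2, -0.1], [-0.2, 0.2]]
bar right wing ctr [0.6301 0.1133 0.2662] [[-0.4, -0.2], [-0.4, 0.2]]
cap [ 0.6406 -0.3418  0.0073] [[-1.0, -0.3], [-0.7, 0.3]]
clip wire near throat+y [ 0.5704 -0.3165  0.0118] [[3.3, 1.2], [2.2, -1.1]]
end+y [ 0.5837 -0.3129  0.0234] [[1.6, 0.6], [1.1, -0.5]]
end-y [ 0.5775 -0.313  -0.0186] [[-3.5, -1.3], [-2.4, 1.1]]
BL [0.4756 0.1578 0.068 ]
BR [0.701  0.1939 0.068 ]
FR [ 0.728  -0.0607  0.068 ]
FL [ 0.4958 -0.0911  0.068 ]
BL [ 0.5072 -0.0679  0.068 ]
BR [0.4821 0.1844 0.068 ]
FR [0.7096 0.2042 0.068 ]
FL [ 0.7343 -0.0426  0.068 ]
end+y [ 0.5822 -0.2978  0.003 ]
end-y [ 0.5835 -0.3309  0.003 ]
throat+ [ 0.5635 -0.3067  0.003 ]
throat- [ 0.5635 -0.3224  0.003 ]
root+ [ 0.5125 -0.3047  0.003 ]
root- [ 0.5103 -0.3306  0.003 ]
jar [0.53496473 0.34250975 0.        ] bottle [ 0.70886559 -0.30374749  0.        ]
```

```bash
cat >> h.py <<'E'
def mv(p,yawy=None,q=None):
    """p target TCP world; yawy = direction of tool y in world (rad), tool pointing down -> units"""
    o=sensors.get_obs(); R0=rot(o['ee_rot'])
    d=R0.inv().apply(np.array(p)-o['tool_pos'])/0.4
    if yawy is not None:
        y=np.array([np.cos(yawy),np.sin(yawy),0]); z=np.array([0,0,-1.]); x=np.cross(y,z)
        Rt=Rn.from_matrix(np.c_[x,y,z]); w=(R0.inv()*Rt).as_rotvec()/np.pi
    else: w=np.zeros(3)
    print('tr',d.round(4).tolist(),'ang',w.round(4).tolist(), 't',round(o['time_s'],2),'pos',np.round(o['tool_pos'],4).tolist(),'F',np.round(o['ft_force'],2).tolist(),'gap',round(o['finger_gap'],3))
E
python3 - <<'E'
from h import *
mv((.595,.23,.33),.1+np.pi/2)
print(rot(sensors.get_obs()['ee_rot']).as_matrix().round(3))
T=np.array(snapshot('wrist')['tool_from_camera']);print(T.round(3))
E
```

```text
tr [-1.1363, -0.5055, -0.2127] ang [-0.0004, -0.0001, -0.162] t 0.15 pos [0.2583, 0.5961, 0.2446] F [0.28, -0.28, -0.77] gap 0.999
[[-0.918  0.398 -0.   ]
 [ 0.398  0.918 -0.001]
 [-0.    -0.001 -1.   ]]
[[ 0.001 -0.944 -0.329  0.084]
 [ 1.     0.     0.001  0.   ]
 [-0.001 -0.329  0.944 -0.129]
 [ 0.     0.     0.     1.   ]]
```

play_rows --moves '[{"translation": [-0.2,-0.1,-0.2],"angular": [0,0,-0.03],"jaw": 1},{"translation": [-0.4,-0.19,-0.213],"angular": [0,0,-0.08],"jaw": 1},{"translation": [-0.6,-0.28,-0.213],"angular": [0,0,-0.12],"jaw": 1},{"translation": [-0.8,-0.37,-0.213],"angular": [0,0,-0.162],"jaw": 1},{"translation": [-1,-0.46,-0.213],"angular": [0,0,-0.162],"jaw": 1},{"translation": [-1,-0.46,-0.213],"angular": [0,0,-0.162],"jaw": 1},{"translation": [-1,-0.46,-0.213],"angular": [0,0,-0.162],"jaw": 1},{"translation": [-1,-0.46,-0.213],"angular": [0,0,-0.162],"jaw": 1}]'

```text
time_s: 1.2
tool_pos: [0.5549, 0.2638, 0.3303]
ee_rot: [0.0, -0.047, 0.999, -0.001]
ft_force: [0.3, 1.0, -0.0]
finger_gap: 0.001
```

```bash
python3 - <<'E'
from h import *
save('wrist','w1'); save('side','s1'); save('scene','c1')
mv((.595,.19,.26),.1+np.pi/2)
E
```

```text
tr [-0.0863, -0.2022, 0.1751] ang [-0.0004, -0.0002, -0.0008] t 1.35 pos [0.5528, 0.2672, 0.33] F [0.4, 1.16, 0.18] gap 0.002
```

View pics/w1.png

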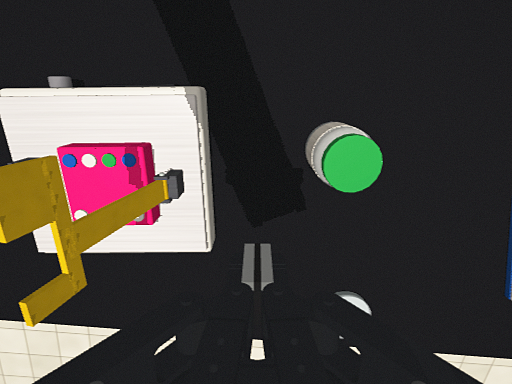

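View pics/s1.png

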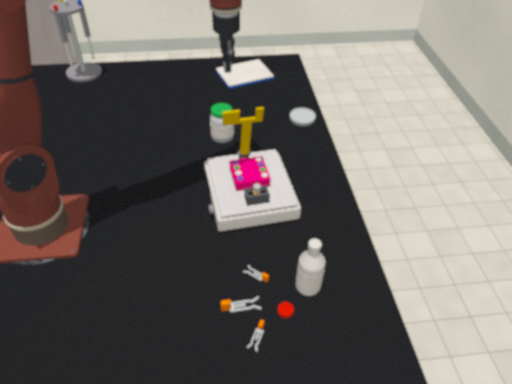

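```bash
python3 - <<'E'
from h import *
w=load('w1')
a=plane((207,88),.068,*w);b=plane((214,250),.068,*w);c=plane((2,90),.068,*w)
print(a,b,c,np.arctan2(*(b-a)[1::-1]),np.arctan2((a-c)[0]*-1,(a-c)[1]))
m=(a+b)/2; print('mid +y edge',m,'len',np.linalg.norm(b-a)); y=.1; print('center',m-.13*np.array([-np.sin(y),np.cos(y),0]))
for n,p in[('bar at hinge block L',(164,180)),('R',(168,200))]: print(plane(p,.11,*w))
for p in[(84,278),(28,322),(53,158),(5,240)]: print(plane(p,.28,*w))
E
```

```text
[0.47195046 0.19343692 0.068     ] [0.69619761 0.21270085 0.068     ] [ 0.49823324 -0.05836369  0.068     ] 0.08569452338914299 0.10400275008159734
mid +y edge [0.58407403 0.20306888 0.068     ] len 0.22507306698787483
center [0.59705238 0.07371834 0.068     ]
[0.58182977 0.15234759 0.11      ]
[0.6073086  0.15710607 0.11      ]
[0.60501539 0.14629251 0.28      ]
[0.64790599 0.10107398 0.28      ]
[0.52025951 0.13564986 0.28      ]
[0.57991007 0.09641243 0.28      ]
```

```bash
python3 - <<'E'
from h import *
mv((.593,.185,.225),.095+np.pi/2)
E
```

```text
tr [-0.0802, -0.2141, 0.2626] ang [-0.0004, -0.0002, 0.0008] t 1.35 pos [0.5528, 0.2672, 0.33] F [0.4, 1.16, 0.18] gap 0.002
```

```bash
cat >> h.py <<'E'
C=np.array([.601,.067,0]); YAW=.095
def loc(p,C=C,yaw=YAW): return C+Rn.from_euler('z',yaw).apply(p)
E
python3 - <<'E'
from h import *
mv(loc((0,.12,.26)),YAW+np.pi/2)
for a in np.linspace(1.4,0,15):
    r=.145-.03*(1.4-a)/1.4
    print(round(a,2),np.round([85-1000*r*np.cos(a)+3*np.sin(a)+14.5,105+1000*r*np.sin(a)+3*np.cos(a)+14],1))
E
```

```text
tr [-0.0721, -0.2097, 0.1751] ang [-0.0004, -0.0002, 0.0008] t 1.35 pos [0.5528, 0.2672, 0.33] F [0.4, 1.16, 0.18] gap 0.002
1.4 [ 77.8 262.4]
1.3 [ 64.2 257.5]
1.2 [ 51.3 251.2]
1.1 [ 39.3 243.9]
1.0 [ 28.3 235.4]
0.9 [ 18.4 226.1]
0.8 [  9.6 215.9]
0.7 [  2. 205.]
0.6 [ -4.3 193.7]
0.5 [ -9.4 181.9]
0.4 [-13.1 169.9]
0.3 [-15.6 157.8]
0.2 [-16.8 145.6]
0.1 [-16.8 133.7]
0.0 [-15.5 122. ]
```

play_rows --moves '[{"translation": [-0.04,-0.1,0.08],"jaw": 1},{"translation": [-0.072,-0.2,0.16],"jaw": 1},{"translation": [-0.072,-0.21,0.175],"jaw": 1},{"translation": [-0.072,-0.21,0.175],"jaw": 1},{"translation": [-0.072,-0.21,0.175],"jaw": 1}]'

```text
schema error: expected keys translation, angular, jaw
```

```bash
python3 - <<'E'
from h import *
save('side','s2');save('scene','c2')
for p in [(64,257.5),(39,244),(18,226),(2,205),(-9,182),(-15,158),(-17,134),(-16,123)]:
  mv(loc((0,p[0]/1000,p[1]/1000)),YAW+np.pi/2)
a=cv2.imread('pics/side0.png')
E
python3 - <<'E'
import cv2
a=cv2.imread('pics/s2.png')[60:230,170:330]; b=cv2.imread('pics/c2.png')[130:290,200:360]
import numpy as np
cv2.imwrite('pics/z2.png',np.hstack([cv2.resize(a,(400,425)),cv2.resize(b,(400,425))]))
E
```

```text
tr [-0.0733, -0.3566, 0.1811] ang [-0.0001, -0.0004, 0.0021] t 1.45 pos [0.5514, 0.2697, 0.3299] F [-0.03, -0.23, 0.21] gap -0.003
tr [-0.0729, -0.4191, 0.2148] ang [-0.0001, -0.0004, 0.0021] t 1.45 pos [0.5514, 0.2697, 0.3299] F [-0.03, -0.23, 0.21] gap -0.003
tr [-0.0727, -0.4716, 0.2599] ang [-0.0001, -0.0004, 0.0021] t 1.45 pos [0.5514, 0.2697, 0.3299] F [-0.03, -0.23, 0.21] gap -0.003
tr [-0.0724, -0.5116, 0.3124] ang [-0.0001, -0.0004, 0.0021] t 1.45 pos [0.5514, 0.2697, 0.3299] F [-0.03, -0.23, 0.21] gap -0.003
tr [-0.0723, -0.5391, 0.3699] ang [-0.0001, -0.0004, 0.0021] t 1.45 pos [0.5514, 0.2697, 0.3299] F [-0.03, -0.23, 0.21] gap -0.003
tr [-0.0723, -0.554, 0.4299] ang [-0.0001, -0.0004, 0.0021] t 1.45 pos [0.5514, 0.2697, 0.3299] F [-0.03, -0.23, 0.21] gap -0.003
tr [-0.0723, -0.559, 0.4899] ang [-0.0001, -0.0004, 0.0021] t 1.45 pos [0.5514, 0.2697, 0.3299] F [-0.03, -0.23, 0.21] gap -0.003
tr [-0.0724, -0.5565, 0.5174] ang [-0.0001, -0.0004, 0.0021] t 1.45 pos [0.5514, 0.2697, 0.3299] F [-0.03, -0.23, 0.21] gap -0.003
```

View pics/z2.png

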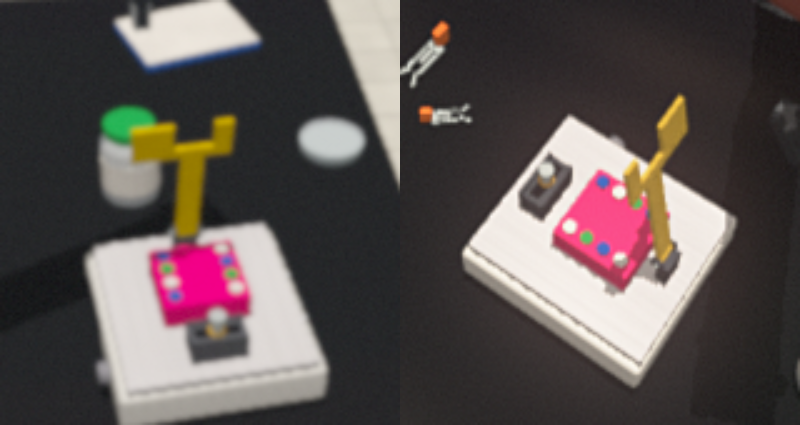

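play_rows --moves '[{"translation": [-0.04,-0.1,0.08],"angular": [0,0,0.002],"jaw": 1},{"translation": [-0.072,-0.2,0.16],"angular": [0,0,0.002],"jaw": 1},{"translation": [-0.073,-0.216,0.175],"angular": [0,0,0.002],"jaw": 1},{"translation": [-0.073,-0.216,0.175],"angular": [0,0,0.002],"jaw": 1},{"translation": [-0.073,-0.216,0.175],"angular": [0,0,0.002],"jaw": 1}]'

```text
time_s: 2.08
tool_pos: [0.5887, 0.1891, 0.2609]
ee_rot: [-0.0, -0.049, 0.999, 0.0]
ft_force: [-0.2, 0.0, 0.2]
finger_gap: -0.001
```

```bash
cat > z.py <<'E'
import sys,cv2,numpy as np
from h import *
n=sys.argv[1]
save('side','s'+n);save('scene','c'+n);save('wrist','w'+n)
a=cv2.imread(f'pics/s{n}.png')[60:230,170:330]; b=cv2.imread(f'pics/c{n}.png')[130:290,200:360]
cv2.imwrite(f'pics/z{n}.png',np.hstack([cv2.resize(a,(400,425)),cv2.resize(b,(400,425))]))
E
python3 z.py 3; python3 - <<'E'
from h import *
for p in [(90,260),(64,257.5),(39,244),(18,226),(2,205),(-9,182),(-15,158),(-17,134),(-16,123)]:
  mv(loc((0,p[0]/1000,p[1]/1000)),YAW+np.pi/2)
E
```

```text
tr [-0.001, -0.0794, 0.0017] ang [0.0001, -0.0, 0.0008] t 2.23 pos [0.589, 0.1882, 0.2607] F [0.3, -0.19, 0.33] gap 0.0
tr [-0.0009, -0.1444, 0.0079] ang [0.0001, -0.0, 0.0008] t 2.23 pos [0.589, 0.1882, 0.2607] F [0.3, -0.19, 0.33] gap 0.0
tr [-0.0007, -0.2069, 0.0416] ang [0.0001, -0.0, 0.0008] t 2.23 pos [0.589, 0.1882, 0.2607] F [0.3, -0.19, 0.33] gap 0.0
tr [-0.0006, -0.2594, 0.0866] ang [0.0001, -0.0, 0.0008] t 2.23 pos [0.589, 0.1882, 0.2607] F [0.3, -0.19, 0.33] gap 0.0
tr [-0.0005, -0.2995, 0.1391] ang [0.0001, -0.0, 0.0008] t 2.23 pos [0.589, 0.1882, 0.2607] F [0.3, -0.19, 0.33] gap 0.0
tr [-0.0004, -0.327, 0.1966] ang [0.0001, -0.0, 0.0008] t 2.23 pos [0.589, 0.1882, 0.2607] F [0.3, -0.19, 0.33] gap 0.0
tr [-0.0004, -0.342, 0.2566] ang [0.0001, -0.0, 0.0008] t 2.23 pos [0.589, 0.1882, 0.2607] F [0.3, -0.19, 0.33] gap 0.0
tr [-0.0004, -0.347, 0.3166] ang [0.0001, -0.0, 0.0008] t 2.23 pos [0.589, 0.1882, 0.2607] F [0.3, -0.19, 0.33] gap 0.0
tr [-0.0004, -0.3445, 0.3441] ang [0.0001, -0.0, 0.0008] t 2.23 pos [0.589, 0.1882, 0.2607] F [0.3, -0.19, 0.33] gap 0.0
```

View pics/z3.png

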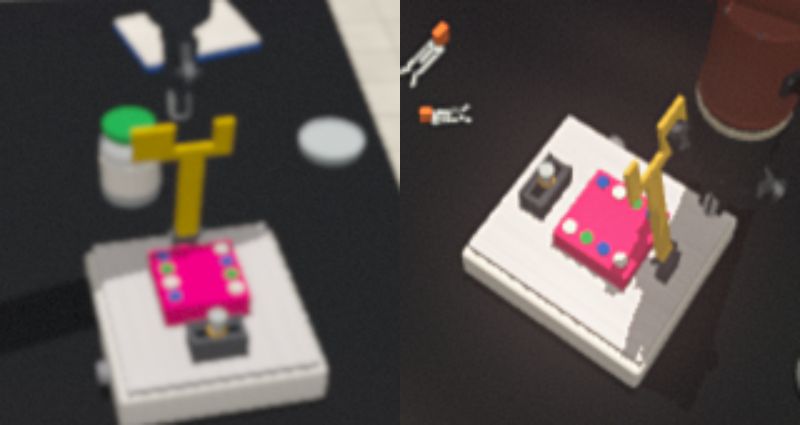

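View pics/w3.png

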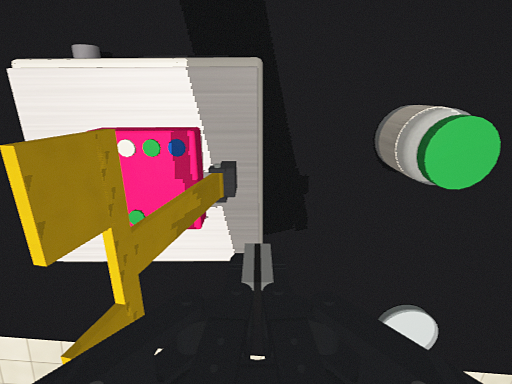

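play_rows --moves '[{"translation": [0,-0.06,0.002],"angular": [0,0,0],"jaw": 1},{"translation": [0,-0.1,0.002],"angular": [0,0,0],"jaw": 1},{"translation": [0,-0.125,0.004],"angular": [0,0,0],"jaw": 1},{"translation": [0,-0.145,0.008],"angular": [0,0,0],"jaw": 1},{"translation": [0,-0.177,0.023],"angular": [0,0,0],"jaw": 1},{"translation": [0,-0.207,0.042],"angular": [0,0,0],"jaw": 1},{"translation": [0,-0.207,0.042],"angular": [0,0,0],"jaw": 1}]'

```text
time_s: 3.1
tool_pos: [0.5967, 0.1041, 0.2428]
ee_rot: [-0.001, -0.048, 0.999, -0.0]
ft_force: [0.6, 1.2, 0.3]
finger_gap: -0.001
```

```bash
python3 z.py 4; python3 - <<'E'
from h import *
for p in [(39,244),(18,226),(2,205),(-9,182),(-15,158),(-17,134),(-16,123)]:
  mv(loc((0,p[0]/1000,p[1]/1000)),YAW+np.pi/2)
E
```

```text
tr [-0.0008, -0.0004, -0.0006] ang [0.0001, -0.0001, 0.0008] t 3.25 pos [0.597, 0.106, 0.2437] F [-0.64, 0.67, 0.42] gap 0.002
tr [-0.0007, -0.0529, 0.0443] ang [0.0001, -0.0001, 0.0008] t 3.25 pos [0.597, 0.106, 0.2437] F [-0.64, 0.67, 0.42] gap 0.002
tr [-0.0006, -0.0929, 0.0968] ang [0.0001, -0.0001, 0.0008] t 3.25 pos [0.597, 0.106, 0.2437] F [-0.64, 0.67, 0.42] gap 0.002
tr [-0.0006, -0.1205, 0.1543] ang [0.0001, -0.0001, 0.0008] t 3.25 pos [0.597, 0.106, 0.2437] F [-0.64, 0.67, 0.42] gap 0.002
tr [-0.0005, -0.1355, 0.2143] ang [0.0001, -0.0001, 0.0008] t 3.25 pos [0.597, 0.106, 0.2437] F [-0.64, 0.67, 0.42] gap 0.002
tr [-0.0005, -0.1405, 0.2743] ang [0.0001, -0.0001, 0.0008] t 3.25 pos [0.597, 0.106, 0.2437] F [-0.64, 0.67, 0.42] gap 0.002
tr [-0.0006, -0.138, 0.3018] ang [0.0001, -0.0001, 0.0008] t 3.25 pos [0.597, 0.106, 0.2437] F [-0.64, 0.67, 0.42] gap 0.002
```

View pics/z4.png

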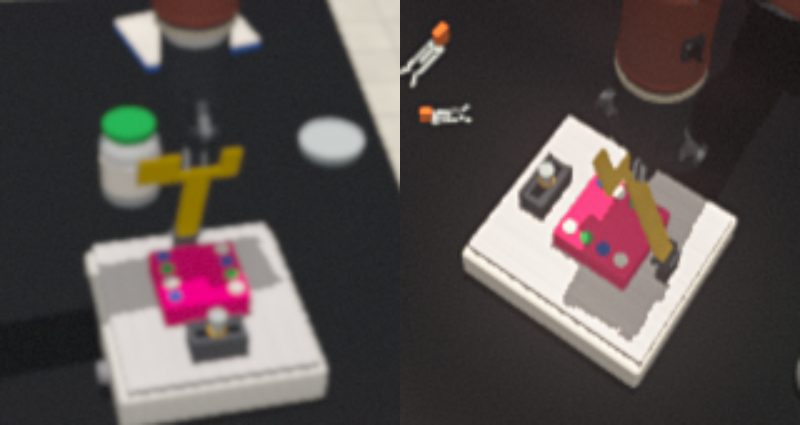

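View pics/w4.png

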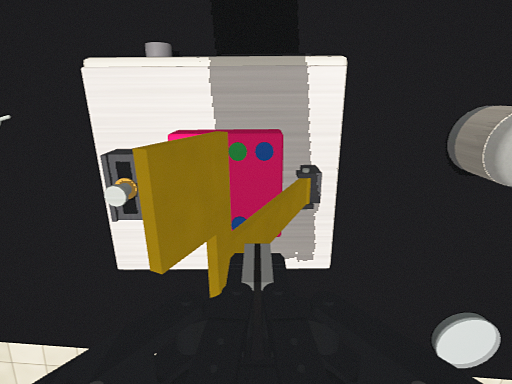

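play_rows --moves '[{"translation": [0,-0.03,0.022],"angular": [0,0,0],"jaw": 1},{"translation": [0,-0.053,0.044],"angular": [0,0,0],"jaw": 1},{"translation": [0,-0.075,0.07],"angular": [0,0,0],"jaw": 1},{"translation": [0,-0.093,0.097],"angular": [0,0,0],"jaw": 1},{"translation": [0,-0.108,0.125],"angular": [0,0,0],"jaw": 1},{"translation": [0,-0.12,0.154],"angular": [0,0,0],"jaw": 1},{"translation": [0,-0.128,0.184],"angular": [0,0,0],"jaw": 1},{"translation": [0,-0.135,0.214],"angular": [0,0,0],"jaw": 1}]'

```text
time_s: 4.25
tool_pos: [0.6021, 0.0521, 0.1572]
ee_rot: [-0.0, -0.049, 0.999, 0.0]
ft_force: [0.6, -0.1, 0.5]
finger_gap: -0.002
```

```bash
python3 z.py 5; python3 - <<'E'
from h import *
for p in [(-17,134),(-16,123)]:
  mv(loc((0,p[0]/1000,p[1]/1000)),YAW+np.pi/2)
E
```

```text
tr [-0.0021, -0.0055, 0.0578] ang [0.0, -0.0007, 0.0008] t 4.4 pos [0.6016, 0.0522, 0.1571] F [0.37, -0.52, 1.17] gap 0.0
tr [-0.0022, -0.003, 0.0853] ang [0.0, -0.0007, 0.0008] t 4.4 pos [0.6016, 0.0522, 0.1571] F [0.37, -0.52, 1.17] gap 0.0
```

View pics/z5.png

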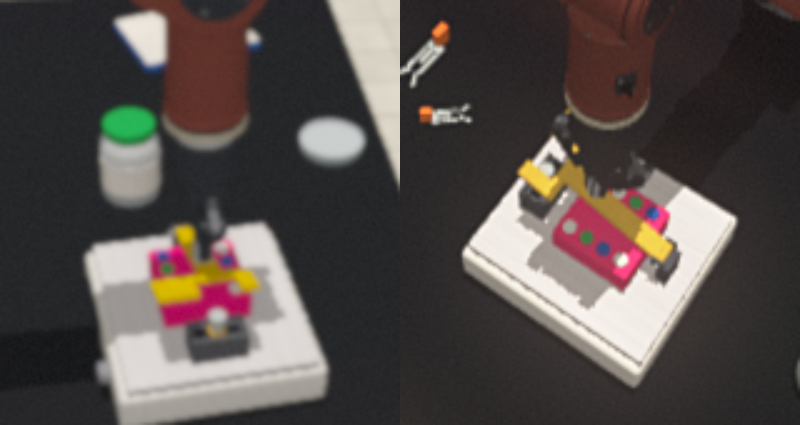

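View pics/w5.png

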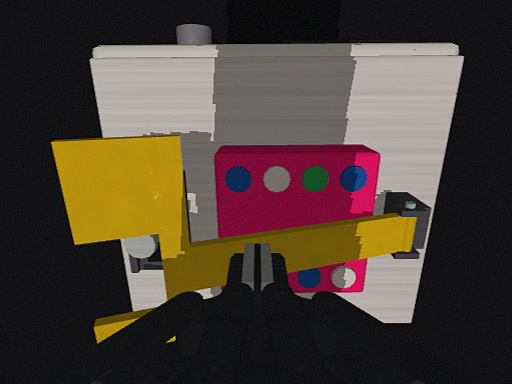

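```bash
python3 -c "
import cv2
a=cv2.imread('pics/s5.png')[130:220,210:290];cv2.imwrite('pics/s5z.png',cv2.resize(a,None,fx=8,fy=6.5,interpolation=cv2.INTER_CUBIC))"
```

```text
(no output)
```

View pics/s5z.png

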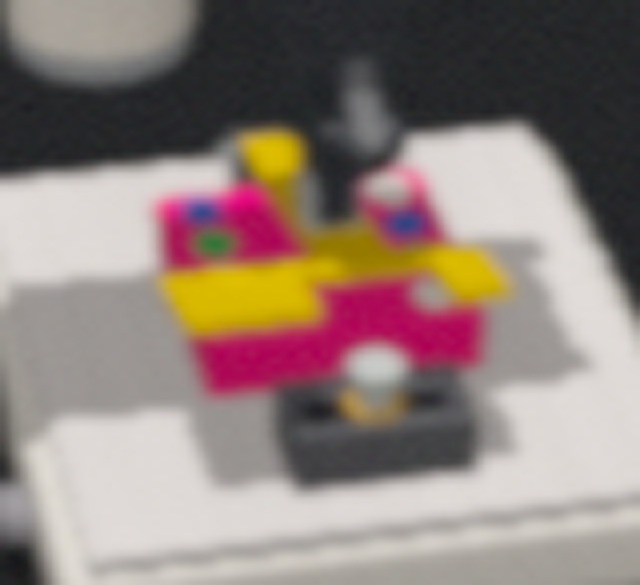

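play_rows --moves '[{"translation": [-0.002,-0.006,0.02],"angular": [0,0,0],"jaw": 1},{"translation": [-0.002,-0.006,0.04],"angular": [0,0,0],"jaw": 1},{"translation": [-0.002,-0.006,0.055],"angular": [0,0,0],"jaw": 1},{"translation": [-0.002,-0.005,0.063],"angular": [0,0,0],"jaw": 1},{"translation": [-0.002,-0.004,0.07],"angular": [0,0,0],"jaw": 1},{"translation": [-0.002,-0.004,0.076],"angular": [0,0,0],"jaw": 1},{"translation": [-0.002,-0.004,0.08],"angular": [0,0,0],"jaw": 1}]'

```text
time_s: 5.28
tool_pos: [0.6025, 0.0507, 0.1251]
ee_rot: [-0.001, -0.049, 0.999, 0.0]
ft_force: [0.2, -1.2, 1.0]
finger_gap: -0.002
```

```bash
python3 z.py 6; python3 - <<'E'
from h import *
for p in [(-16,123)]:
  mv(loc((0,p[0]/1000,p[1]/1000)),YAW+np.pi/2)
E
python3 -c "
import cv2
a=cv2.imread('pics/s6.png')[130:220,210:290];cv2.imwrite('pics/s6z.png',cv2.resize(a,None,fx=8,fy=6.5,interpolation=cv2.INTER_CUBIC))"
```

```text
tr [-0.0004, 0.0006, 0.0051] ang [0.0001, -0.0008, 0.0008] t 5.42 pos [0.6024, 0.0508, 0.125] F [0.18, -0.16, 0.19] gap -0.0
```

View pics/s6z.png

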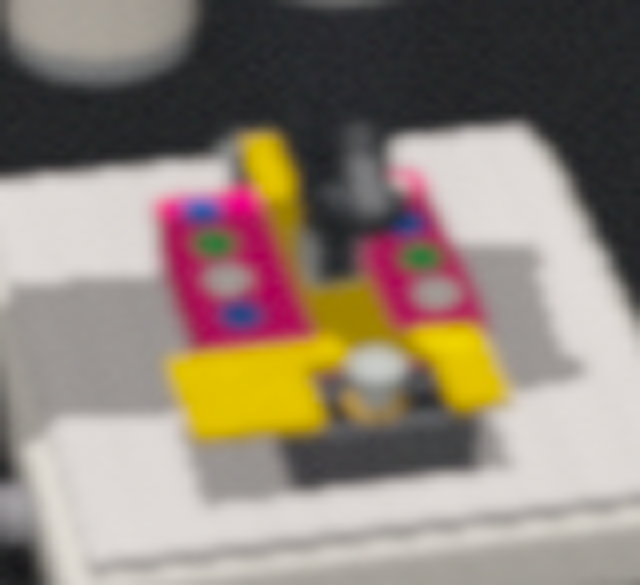

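play_rows --moves '[{"translation": [0,0,0.0025],"angular": [0,0,0],"jaw": 1},{"translation": [0,0,0.005],"angular": [0,0,0],"jaw": 1},{"translation": [0,0,0.0075],"angular": [0,0,0],"jaw": 1},{"translation": [0,0,0.0075],"angular": [0,0,0],"jaw": 1}]'

```text
time_s: 5.92
tool_pos: [0.6025, 0.0508, 0.1222]
ee_rot: [-0.001, -0.049, 0.999, 0.0]
ft_force: [-0.3, -0.7, 2.7]
finger_gap: 0.003
```

play_rows --moves '[{"translation": [0,0,0.0025],"angular": [0,0,0],"jaw": 1},{"translation": [0,0,0.0025],"angular": [0,0,0],"jaw": 1}]'

```text
time_s: 6.18
tool_pos: [0.6025, 0.0508, 0.1221]
ee_rot: [-0.001, -0.049, 0.999, 0.0]
ft_force: [-4.4, -0.8, 10.9]
finger_gap: 0.008
```

```bash
python3 -c "
from h import *
o=sensors.get_obs();print(o['tool_pos'],o['ft_force'])"
```

```text
[0.60250813 0.05077886 0.12210329] [-4.4012148  -0.84845655 10.85692104]
```

play_rows --moves '[{"translation": [0,0,-0.01],"angular": [0,0,0],"jaw": 1},{"translation": [0,0,-0.1],"angular": [0,0,0],"jaw": 1},{"translation": [0,-0.06,-0.25],"angular": [0,0,0],"jaw": 1},{"translation": [0,-0.14,-0.32],"angular": [0,0,0],"jaw": 1},{"translation": [0,-0.14,-0.32],"angular": [0,0,0],"jaw": -1},{"translation": [0,-0.14,-0.32],"angular": [0,0,0],"jaw": -1},{"translation": [0,-0.14,-0.32],"angular": [0,0,0],"jaw": -1}]'

```text
time_s: 7.05
tool_pos: [0.6076, -0.0036, 0.2486]
ee_rot: [-0.002, -0.05, 0.999, 0.0]
ft_force: [0.2, -0.1, -0.5]
finger_gap: 0.635
```

```bash
python3 z.py 7; python3 -c "
from h import *
mv((.56,-.04,.25))"
```

```text
tr [0.1279, -0.0773, -0.0016] ang [0.0, 0.0, 0.0] t 7.2 pos [0.6079, -0.0042, 0.2492] F [0.17, 0.32, -0.78] gap 0.884
```

View pics/w7.png

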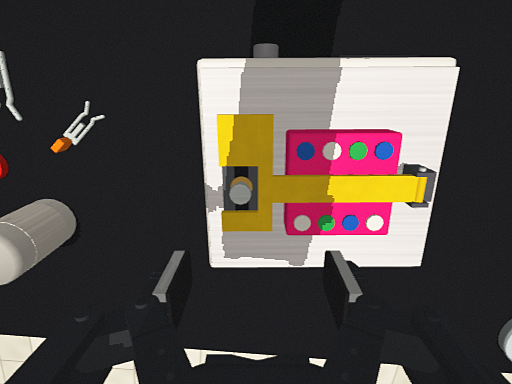

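play_rows --moves '[{"translation": [0.07,-0.1,0],"angular": [0,0,0],"jaw": -1},{"translation": [0.06,-0.22,0],"angular": [0,0,0],"jaw": -1},{"translation": [0.06,-0.22,0],"angular": [0,0,0],"jaw": -1},{"translation": [0.06,-0.22,0],"angular": [0,0,0],"jaw": -1}]'

```text
time_s: 7.7
tool_pos: [0.5927, -0.0934, 0.2488]
ee_rot: [-0.002, -0.049, 0.999, 0.001]
ft_force: [0.3, 0.1, -0.6]
finger_gap: 0.999
```

```bash
python3 z.py 8; python3 -c "
import cv2,numpy as np
a=cv2.imread('pics/w7.png')[100:250,190:450];cv2.imwrite('pics/w7z.png',cv2.resize(a,None,fx=3,fy=3,interpolation=cv2.INTER_CUBIC))
a=cv2.imread('pics/w8.png')[100:250,290:512];cv2.imwrite('pics/w8z.png',cv2.resize(a,None,fx=3,fy=3,interpolation=cv2.INTER_CUBIC))"
```

```text
(no output)
```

View pics/w8.png

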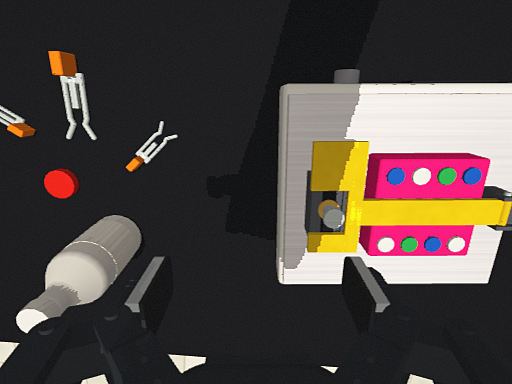

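View pics/w7z.png

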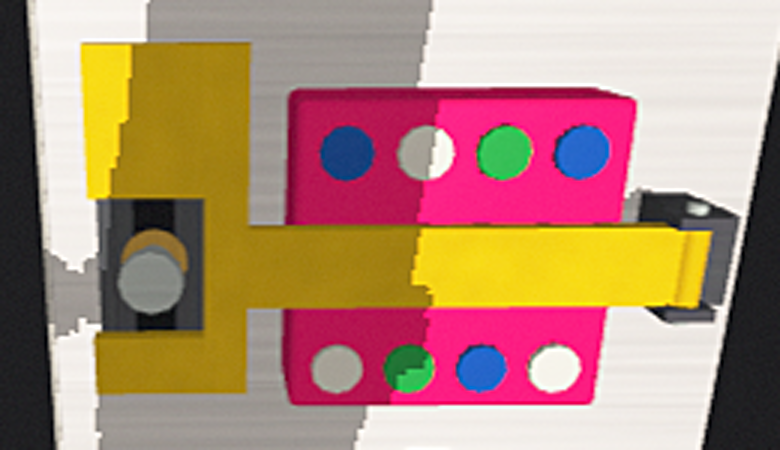

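View pics/w8z.png

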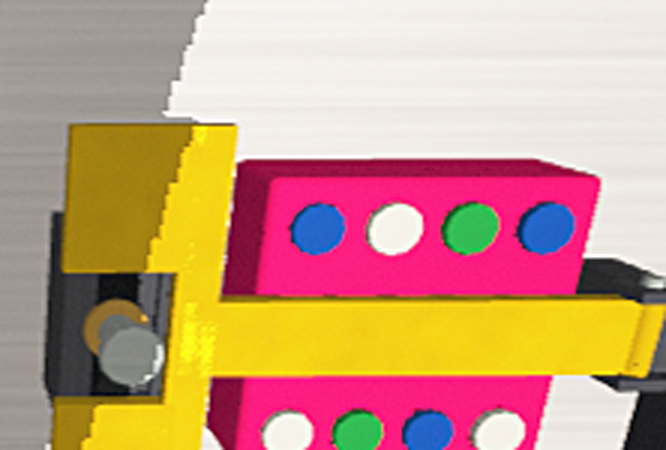

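```bash
python3 - <<'E'
from h import *
a=load('w7');b=load('w8'); s=load('s8'); c=load('c8')
f=lambda x,y:(190+x/3-.33,100+y/3-.33); g=lambda x,y:(290+x/3-.33,100+y/3-.33)
P={}
for n,p,q in [('head',f(151,281),g(132,353)),('L-outer -x',f(81,43),g(70,124)),('L-inner -x',f(250,43),g(237,125)),('slot -x in',f(203,198),g(177,273)),('slot +x in',f(203,331),g(173,404)),('slot -x out',f(88,198),g(62,272)),('blue3',f(481,357),g(427,430)),('blue-b',f(582,152),g(546,228))]:
    X,e=tri([(p,*a),(q,*b)]);P[n]=X;print(n,X.round(4),np.round(e,1).tolist())
for n,p in [('slot -x',f(147,198)),('slot+x',f(147,331)),('-69',f(165,43)),('+43',f(170,392)),('shaft-',f(300,226)),('shaft+',f(300,307)),('shaft-b',f(600,228)),('shaft+b',f(600,305)),('outer',f(81,43)),('outer2',f(97,392)),('inner',f(250,43)),('inner2',f(246,392))]:
    print(n,plane(p,.108,*a).round(4))
print('head plane',plane(f(151,281),.1235,*a),plane(g(132,353),.1235,*b))
E
```

```text
head [ 0.6105 -0.0191  0.1217] [[0.0, -0.2], [-0.0, 0.2]]
L-outer -x [ 0.5449 -0.0461  0.1042] [[0.0, -0.1], [-0.0, 0.1]]
L-inner -x [0.5397 0.0033 0.107 ] [[0.0, -0.1], [-0.0, 0.1]]
slot -x in [ 0.5869 -0.0058  0.1086] [[-0.0, 0.1], [0.0, -0.1]]
slot +x in [ 0.6269 -0.0019  0.1189] [[-0.2, 0.6], [0.1, -0.6]]
slot -x out [ 0.5912 -0.0412  0.1053] [[-0.0, 0.1], [0.0, -0.1]]
blue3 [0.6328 0.0905 0.1062] [[-0.4, 1.3], [0.4, -1.3]]
blue-b [0.5619 0.1085 0.1045] [[0.0, -0.0], [-0.0, 0.0]]
slot -x [ 0.5886 -0.0229  0.108 ]
slot+x [ 0.6324 -0.0194  0.108 ]
-69 [ 0.5422 -0.0213  0.108 ]
+43 [ 0.6533 -0.0101  0.108 ]
shaft- [0.5928 0.0251 0.108 ]
shaft+ [0.6193 0.0287 0.108 ]
shaft-b [0.5842 0.1181 0.108 ]
shaft+b [0.6092 0.1243 0.108 ]
outer [ 0.5446 -0.0456  0.108 ]
outer2 [ 0.6557 -0.0341  0.108 ]
inner [0.5398 0.0033 0.108 ]
inner2 [0.6508 0.015  0.108 ]
head plane [ 0.61009517 -0.01908854  0.1235    ] [ 0.60961451 -0.0196873   0.1235    ]
```

```bash
python3 -c "
from h import *
mv((.51,-.32,.2),.05+np.pi/2)"
```

```text
tr [0.2626, -0.5451, 0.1226] ang [0.0004, -0.0012, 0.0162] t 7.85 pos [0.5928, -0.0925, 0.2489] F [0.48, -0.29, 0.72] gap 1.008
```

play_rows --moves '[{"translation": [0.07,-0.14,0],"angular": [0,0,0],"jaw": -1},{"translation": [0.14,-0.28,0],"angular": [0,0,0],"jaw": -1},{"translation": [0.21,-0.42,0.05],"angular": [0,0,0],"jaw": -1},{"translation": [0.26,-0.545,0.12],"angular": [0,0,0],"jaw": -1},{"translation": [0.26,-0.545,0.12],"angular": [0,0,0],"jaw": -1},{"translation": [0.26,-0.545,0.12],"angular": [0,0,0],"jaw": -1},{"translation": [0.26,-0.545,0.12],"angular": [0,0,0],"jaw": -1}]'

```text
time_s: 8.72
tool_pos: [0.5124, -0.3181, 0.2015]
ee_rot: [-0.001, -0.052, 0.999, 0.001]
ft_force: [-0.6, 0.3, -0.2]
finger_gap: 1.001
```

```bash
python3 z.py 9; python3 -c "
from h import *
mv((.51,-.32,.2),.05+np.pi/2)"
```

```text
tr [0.0052, -0.0028, 0.0038] ang [0.0004, -0.0009, 0.0169] t 8.88 pos [0.512, -0.3187, 0.2015] F [-0.78, -0.39, -0.35] gap 1.003
```

View pics/w9.png

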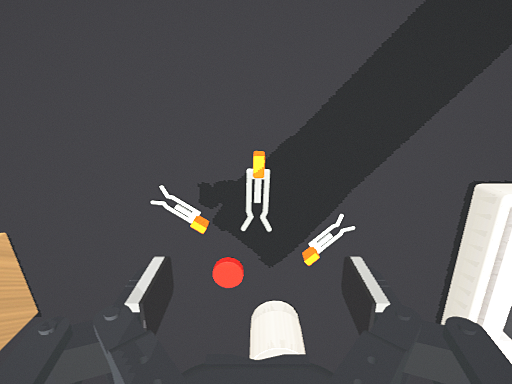

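```bash
python3 -c "
import cv2
a=cv2.imread('pics/w9.png')[140:250,215:305];cv2.imwrite('pics/w9z.png',cv2.resize(a,None,fx=5,fy=5,interpolation=cv2.INTER_CUBIC))"
```

```text
(no output)
```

View pics/w9z.png

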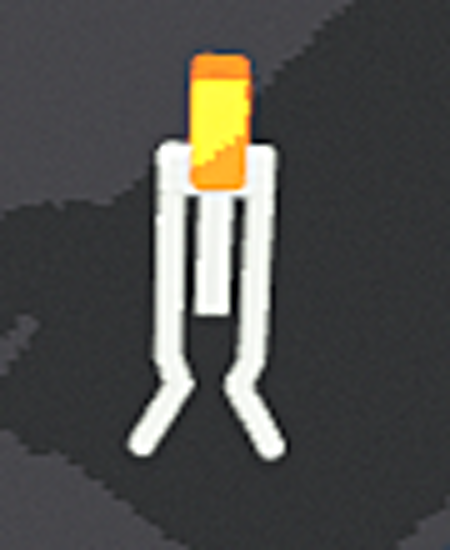

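```bash
python3 - <<'E'
from h import *
a=load('w9')
f=lambda x,y:(215+x/5-.4,140+y/5-.4)
for n,p,z in [('blk-x-y',(191,80),.03),('blk-x+y',(250,80),.03),('blk+x-y',(192,188),.03),('blk+x+y',(245,188),.03),('end-y',(142,447),.003),('end+y',(272,449),.003),('th-',(181,382),.003),('th+',(237,383),.003),('leg-a',(171,190),.003),('leg-b',(168,350),.003),('leg+a',(261,190),.003),('leg+b',(252,350),.003),('stop',(212,314),.003)]:
    print(n,plane(f(*p),z,*a).round(4))
b=load('w8')
import cv2
im=cv2.imread('pics/w8.png')
hsv=cv2.cvtColor(im,cv2.COLOR_BGR2HSV); m=cv2.inRange(hsv,(5,150,100),(25,255,255)); 
n,l,st,ce=cv2.connectedComponentsWithStats(m); print([ (s.tolist(),c.round(1).tolist()) for s,c in zip(st,ce) if s[4]>60][1:])
a2=im[40:150,40:110];cv2.imwrite('pics/w8y.png',cv2.resize(a2,None,fx=6,fy=5,interpolation=cv2.INTER_CUBIC))
E
```

```text
blk-x-y [ 0.4887 -0.3251  0.03  ]
blk-x+y [ 0.4874 -0.3132  0.03  ]
blk+x-y [ 0.5112 -0.3226  0.03  ]
blk+x+y [ 0.5101 -0.3117  0.03  ]
end-y [ 0.5841 -0.3277  0.003 ]
end+y [ 0.5814 -0.2965  0.003 ]
th- [ 0.5663 -0.32    0.003 ]
th+ [ 0.5652 -0.3068  0.003 ]
leg-a [ 0.5196 -0.3269  0.003 ]
leg-b [ 0.5585 -0.3239  0.003 ]
leg+a [ 0.5175 -0.3066  0.003 ]
leg+b [ 0.5564 -0.3042  0.003 ]
stop [ 0.5484 -0.3145  0.003 ]
[([48, 51, 29, 25, 598], [62.3, 63.1]), ([7, 123, 28, 14, 276], [20.7, 129.4]), ([307, 141, 52, 111, 2318], [328.8, 179.8]), ([125, 156, 19, 16, 156], [134.3, 163.5]), ([350, 174, 16, 20, 113], [357.5, 182.7]), ([351, 195, 161, 31, 1574], [433.1, 208.6]), ([318, 200, 21, 18, 124], [326.1, 205.6])]
```

View pics/w8y.png

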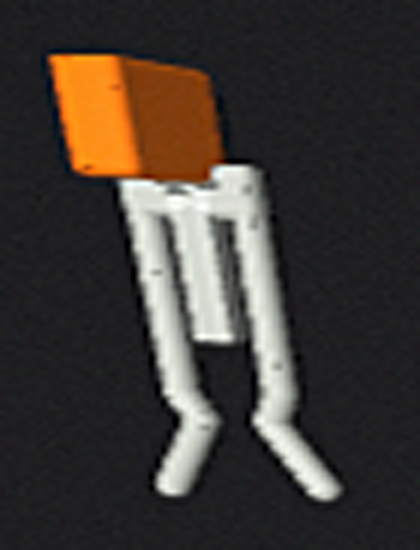

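```bash
python3 - <<'E'
from h import *
a=load('w9');b=load('w8')
f=lambda x,y:(215+x/5-.4,140+y/5-.4);g=lambda x,y:(40+x/6-.4,40+y/5-.4)
for n,p,q in [('-x-y',(191,80),(48,56)),('-x+y',(250,80),(121,57)),('+x-y',(192,188),(74,175)),('+x+y',(245,188),(137,177)),('th-',(193,382),(218,420)),('th+',(226,383),(254,420)),('end-',(142,447),(172,483)),('end+',(272,449),(324,490))]:
    X,e=tri([(f(*p),*a),(g(*q),*b)]);print(n,X.round(4),np.round(e,1).tolist())
mv((.4993,-.318,.1),.072+np.pi/2)
mv((.4993,-.318,.012),.072+np.pi/2)
E
```

```text
-x-y [ 0.4891 -0.3252  0.0288] [[-0.1, 0.2], [0.1, -0.2]]
-x+y [ 0.488  -0.3131  0.0277] [[-0.0, 0.1], [0.0, -0.1]]
+x-y [ 0.512  -0.3228  0.0293] [[-0.3, 0.5], [0.2, -0.5]]
+x+y [ 0.5111 -0.3119  0.0288] [[-0.3, 0.6], [0.3, -0.6]]
th- [ 0.5661 -0.3173  0.0031] [[-0.1, 0.1], [0.1, -0.1]]
th+ [ 0.5652 -0.3095  0.004 ] [[-0.1, 0.1], [0.1, -0.1]]
end- [ 0.5828 -0.3275  0.0048] [[0.2, -0.4], [-0.2, 0.3]]
end+ [ 0.581  -0.2967  0.0041] [[-0.0, 0.0], [0.0, -0.0]]
tr [0.0306, 0.0047, 0.2539] ang [0.0004, -0.0009, 0.0099] t 8.88 pos [0.512, -0.3187, 0.2015] F [-0.78, -0.39, -0.35] gap 1.003
tr [0.03, 0.0044, 0.4739] ang [0.0004, -0.0009, 0.0099] t 8.88 pos [0.512, -0.3187, 0.2015] F [-0.78, -0.39, -0.35] gap 1.003
```

play_rows --moves '[{"translation": [0.03,0.0045,0.1],"angular": [0,0,0.01],"jaw": -0.2},{"translation": [0.03,0.0045,0.2],"angular": [0,0,0.01],"jaw": -0.2},{"translation": [0.03,0.0045,0.28],"angular": [0,0,0.01],"jaw": -0.2},{"translation": [0.03,0.0045,0.3],"angular": [0,0,0.01],"jaw": -0.2},{"translation": [0.03,0.0045,0.3],"angular": [0,0,0.01],"jaw": -0.2}]'

```text
time_s: 9.5
tool_pos: [0.4999, -0.3179, 0.0821]
ee_rot: [-0.001, -0.036, 0.999, 0.0]
ft_force: [0.1, -0.4, 0.7]
finger_gap: 0.602
```

```bash
python3 z.py 10; python3 -c "
from h import *
mv((.4993,-.318,.017),.072+np.pi/2)"
```

```text
tr [0.0026, 0.0014, 0.1653] ang [0.0, -0.0002, -0.0001] t 9.65 pos [0.5004, -0.3185, 0.0831] F [-0.68, -0.94, 0.35] gap 0.6
```

View pics/w10.png

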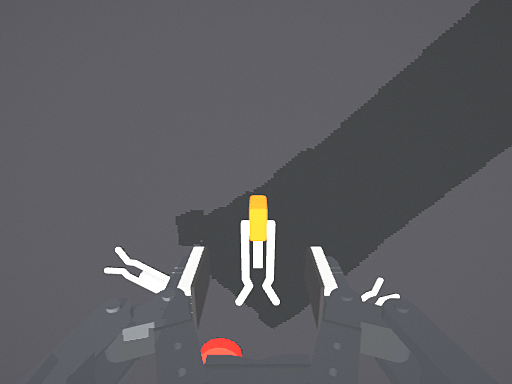

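```bash
python3 - <<'E'
from h import *
a=load('w10'); im=cv2.imread('pics/w10.png')
cv2.imwrite('pics/w10z.png',cv2.resize(im[185:315,215:300],None,fx=5,fy=4.5,interpolation=cv2.INTER_CUBIC))
E
```

```text
(no output)
```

View pics/w10z.png

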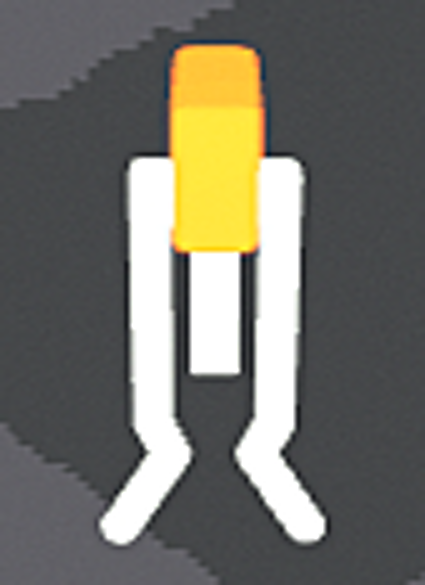

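```bash
python3 - <<'E'
from h import *
a=load('w10')
f=lambda x,y:(215+x/5-.4,185+y/4.5-.4)
for n,p,z in [('b--',(171,107),.03),('b-+',(263,107),.03),('b+-',(173,250),.03),('b++',(260,250),.03),('th-',(190,452),.003),('th+',(236,452),.003),('e-',(118,533),.003),('e+',(308,533),.003),('stop',(215,374),.003)]: print(n,plane(f(*p),z,*a).round(4))
E
```

```text
b-- [ 0.4881 -0.3249  0.03  ]
b-+ [ 0.4872 -0.3129  0.03  ]
b+- [ 0.5112 -0.3231  0.03  ]
b++ [ 0.5103 -0.3113  0.03  ]
th- [ 0.5662 -0.3174  0.003 ]
th+ [ 0.5657 -0.3099  0.003 ]
e- [ 0.585  -0.3284  0.003 ]
e+ [ 0.5827 -0.2964  0.003 ]
stop [ 0.5495 -0.3145  0.003 ]
```

play_rows --moves '[{"translation": [0.0026,0.0014,0.07],"angular": [0,0,0],"jaw": -0.2},{"translation": [0.0026,0.0014,0.12],"angular": [0,0,0],"jaw": -0.2},{"translation": [0.0026,0.0014,0.155],"angular": [0,0,0],"jaw": -0.2},{"translation": [0.0026,0.0014,0.165],"angular": [0,0,0],"jaw": -0.2},{"translation": [0.0026,0.0014,0.165],"angular": [0,0,0],"jaw": -0.2},{"translation": [0.0026,0.0014,0.165],"angular": [0,0,0],"jaw": -0.2}]'

```text
time_s: 10.4
tool_pos: [0.4997, -0.3183, 0.0177]
ee_rot: [0.0, -0.036, 0.999, -0.0]
ft_force: [-0.1, 0.0, 0.2]
finger_gap: 0.599
```

play_rows --moves '[{"translation": [0,0,0],"angular": [0,0,0],"jaw": 0.3},{"translation": [0,0,0],"angular": [0,0,0],"jaw": 0.6},{"translation": [0,0,0],"angular": [0,0,0],"jaw": 1},{"translation": [0,0,0],"angular": [0,0,0],"jaw": 1},{"translation": [0,0,0],"angular": [0,0,0],"jaw": 1}]' --squeeze 60

```text
time_s: 11.02
tool_pos: [0.5006, -0.3186, 0.0191]
ee_rot: [0.001, -0.036, 0.999, -0.0]
ft_force: [-1.9, 2.0, 10.2]
finger_gap: 0.126
```

```bash
python3 z.py 11
```

```text
(no output)
```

View pics/w11.png

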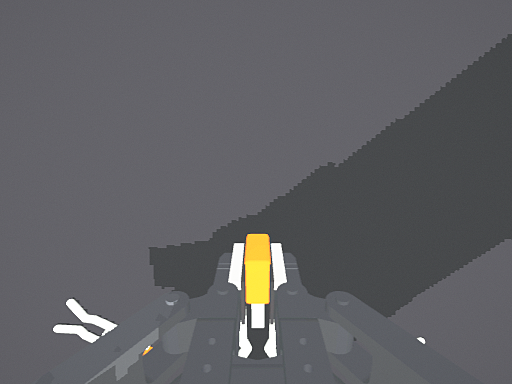

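play_rows --moves '[{"translation": [0,0,-0.02],"angular": [0,0,0],"jaw": 1},{"translation": [0,0,-0.1],"angular": [0,0,0],"jaw": 1},{"translation": [0,0,-0.25],"angular": [0,0,0],"jaw": 1},{"translation": [0,0,-0.4],"angular": [0,0,0],"jaw": 1},{"translation": [0,0,-0.45],"angular": [0,0,0],"jaw": 1},{"translation": [0,0,-0.45],"angular": [0,0,0],"jaw": 1},{"translation": [0,0,-0.45],"angular": [0,0,0],"jaw": 1}]'

```text
time_s: 12.05
tool_pos: [0.4996, -0.3181, 0.1979]
ee_rot: [0.0, -0.036, 0.999, -0.0]
ft_force: [0.4, 0.4, -1.1]
finger_gap: 0.127
```

```bash
python3 z.py 12; python3 -c "
from h import *
mv((.5,-.2,.25),.101+np.pi/2)"
python3 -c "
import cv2
im=cv2.imread('pics/w12.png'); cv2.imwrite('pics/w12z.png',cv2.resize(im[220:384,190:330],None,fx=5,fy=3.6,interpolation=cv2.INTER_CUBIC))"
```

```text
tr [-0.0222, 0.2945, -0.131] ang [-0.0, -0.0, -0.0094] t 12.2 pos [0.4996, -0.3182, 0.1976] F [0.64, 0.57, 0.09] gap 0.126
```

View pics/w12z.png

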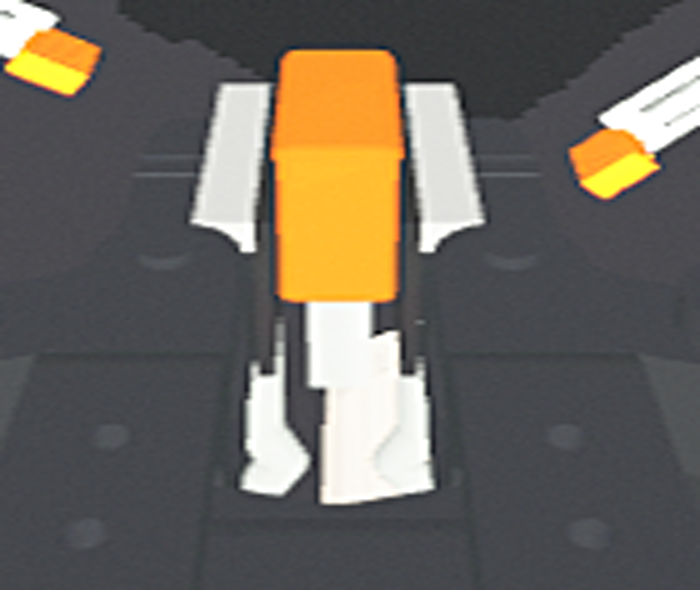

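View pics/s12.png

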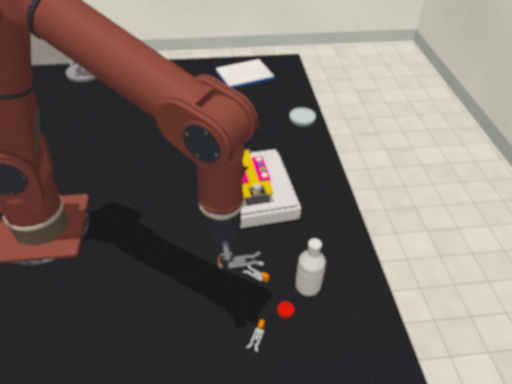

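```bash
python3 - <<'E'
from h import *
T=np.array(snapshot('wrist')['tool_from_camera']);K=load('w12')[0]
g=lambda x,y:(190+x/5-.4,220+y/3.6-.4)
def onz(uv,z):
    d=T[:3,:3]@np.linalg.solve(K,[uv[0],uv[1],1]); c=T[:3,3]; return c+d*(z-c[2])/d[2]
for z in (-.008,-.011,-.014):
  print(z,[onz(g(*p),z).round(4).tolist() for p in [(274,150),(402,150),(280,300),(399,300)]])
for z in (.013,.016,.019): print(z,[onz(g(*p),z).round(4).tolist() for p in [(308,465),(372,465)]])
E
```

```text
-0.008 [[0.0105, -0.006, -0.008], [0.0105, 0.0058, -0.008], [-0.0129, -0.0057, -0.008], [-0.0128, 0.0059, -0.008]]
-0.011 [[0.0123, -0.0059, -0.011], [0.0123, 0.0057, -0.011], [-0.0104, -0.0056, -0.011], [-0.0104, 0.0057, -0.011]]
-0.014 [[0.0141, -0.0057, -0.014], [0.0141, 0.0055, -0.014], [-0.008, -0.0055, -0.014], [-0.008, 0.0056, -0.014]]
0.013 [[-0.0636, -0.0037, 0.013], [-0.0636, 0.0041, 0.013]]
0.016 [[-0.0667, -0.0037, 0.016], [-0.0667, 0.0042, 0.016]]
0.019 [[-0.0698, -0.0038, 0.019], [-0.0698, 0.0043, 0.019]]
```

```bash
cat >> h.py <<'E'
ST=np.array([.6100,-.0193,0]); EX=np.array([np.cos(.101),np.sin(.101),0])
def clipmv(back,z,dy=0): mv(ST-EX*(.0535+back)+dy*np.array([-EX[1],EX[0],0])+[0,0,z],.101+np.pi/2)
E
python3 -c "
from h import *
clipmv(.055,.165)"
```

```text
tr [-0.0574, 0.7178, 0.0819] ang [-0.0001, 0.0001, -0.0094] t 12.25 pos [0.4996, -0.3183, 0.1978] F [-0.66, 0.06, 0.15] gap 0.126
```

play_rows --moves '[{"translation": [-0.01,0.12,0],"angular": [0,0,0],"jaw": 1},{"translation": [-0.02,0.26,0],"angular": [0,0,-0.009],"jaw": 1},{"translation": [-0.03,0.4,0],"angular": [0,0,-0.009],"jaw": 1},{"translation": [-0.045,0.54,0],"angular": [0,0,-0.009],"jaw": 1},{"translation": [-0.055,0.66,0.03],"angular": [0,0,-0.009],"jaw": 1},{"translation": [-0.057,0.718,0.07],"angular": [0,0,-0.009],"jaw": 1},{"translation": [-0.057,0.718,0.082],"angular": [0,0,-0.009],"jaw": 1},{"translation": [-0.057,0.718,0.082],"angular": [0,0,-0.009],"jaw": 1}]'

```text
time_s: 13.25
tool_pos: [0.5016, -0.0313, 0.1646]
ee_rot: [-0.0, -0.049, 0.999, -0.0]
ft_force: [0.9, -1.0, 0.1]
finger_gap: 0.13
```

```bash
python3 z.py 13; python3 -c "
from h import *
clipmv(.055,.131);clipmv(.055,.128)
im=cv2.imread('pics/w13.png');cv2.imwrite('pics/w13z.png',cv2.resize(im[160:384,170:350],None,fx=4,fy=2.6,interpolation=cv2.INTER_CUBIC))
im=cv2.imread('pics/s13.png');cv2.imwrite('pics/s13z.png',cv2.resize(im[120:230,180:310],None,fx=6,fy=5,interpolation=cv2.INTER_CUBIC))"
```

```text
tr [0.0001, 0.0031, 0.086] ang [-0.0002, 0.0003, -0.0011] t 13.4 pos [0.5022, -0.0315, 0.1654] F [0.82, 0.34, -0.16] gap 0.126
tr [0.0001, 0.0031, 0.0935] ang [-0.0002, 0.0003, -0.0011] t 13.4 pos [0.5022, -0.0315, 0.1654] F [0.82, 0.34, -0.16] gap 0.126
```

View pics/w13.png

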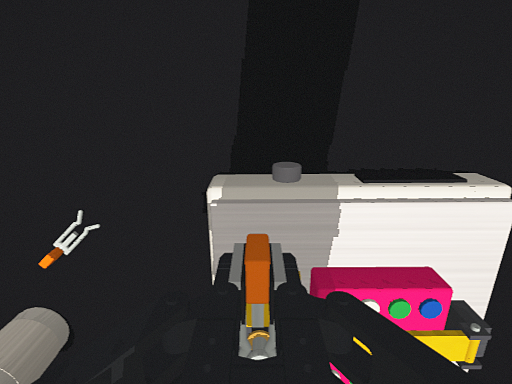

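View pics/s13z.png

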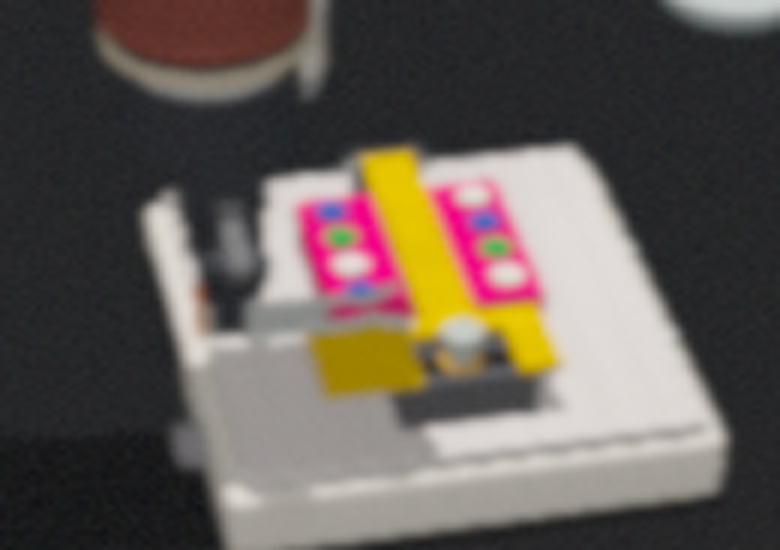

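play_rows --moves '[{"translation": [0,0.003,0.04],"angular": [0,0,-0.001],"jaw": 1},{"translation": [0,0.003,0.07],"angular": [0,0,-0.001],"jaw": 1},{"translation": [0,0.003,0.084],"angular": [0,0,-0.001],"jaw": 1},{"translation": [0,0.003,0.086],"angular": [0,0,-0.001],"jaw": 1},{"translation": [0,0.003,0.086],"angular": [0,0,-0.001],"jaw": 1}]'

```text
time_s: 14.02
tool_pos: [0.5023, -0.0303, 0.1311]
ee_rot: [0.001, -0.05, 0.999, -0.0]
ft_force: [0.4, -0.7, -0.6]
finger_gap: 0.132
```

```bash
python3 z.py 14; python3 -c "
from h import *
clipmv(.055,.128)
im=cv2.imread('pics/w14.png');cv2.imwrite('pics/w14z.png',cv2.resize(im[220:384,190:330],None,fx=5,fy=3.6,interpolation=cv2.INTER_CUBIC))
im=cv2.imread('pics/s14.png');cv2.imwrite('pics/s14z.png',cv2.resize(im[150:210,210:290],None,fx=8,fy=8,interpolation=cv2.INTER_CUBIC))"
```

```text
tr [0.0008, 0.0002, 0.0084] ang [-0.0001, 0.0005, -0.0] t 14.18 pos [0.5024, -0.0303, 0.1313] F [0.83, 0.42, -0.28] gap 0.13
```

View pics/w14z.png

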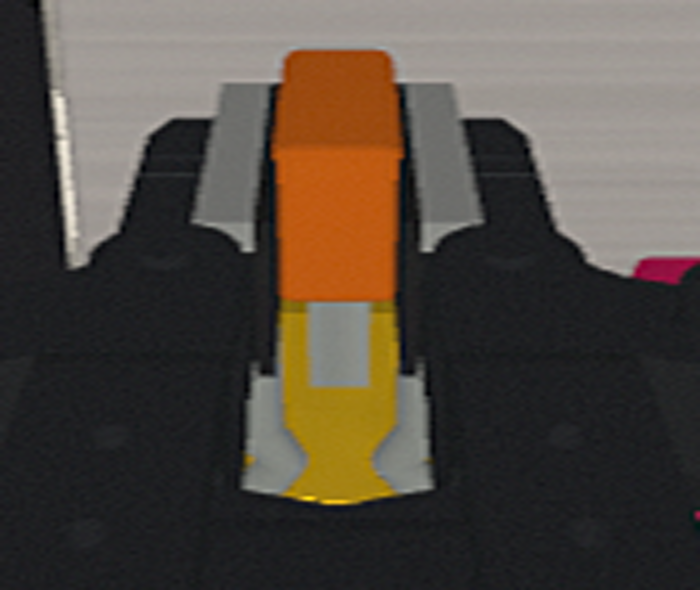

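View pics/s14z.png

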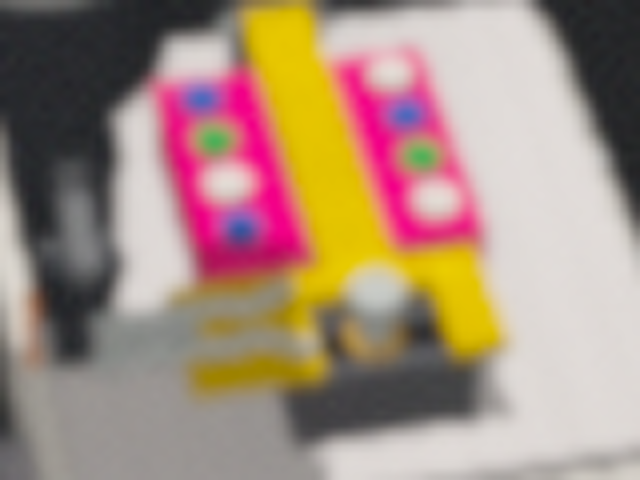

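play_rows --moves '[{"translation": [0,0,0.0025],"angular": [0,0,0],"jaw": 1},{"translation": [0,0,0.005],"angular": [0,0,0],"jaw": 1},{"translation": [0,0,0.0075],"angular": [0,0,0],"jaw": 1},{"translation": [0,0,0.0075],"angular": [0,0,0],"jaw": 1}]'

```text
time_s: 14.68
tool_pos: [0.5023, -0.0303, 0.1282]
ee_rot: [0.001, -0.05, 0.999, -0.0]
ft_force: [-0.3, -0.5, -0.2]
finger_gap: 0.128
```

play_rows --moves '[{"translation": [0,0,0.0025],"angular": [0,0,0],"jaw": 1},{"translation": [0,0,0.0025],"angular": [0,0,0],"jaw": 1}]'

```text
time_s: 14.92
tool_pos: [0.5024, -0.0303, 0.1273]
ee_rot: [0.001, -0.05, 0.999, -0.0]
ft_force: [0.2, 0.2, 0.9]
finger_gap: 0.125
```

play_rows --moves '[{"translation": [0,0,0.0015],"angular": [0,0,0],"jaw": 1},{"translation": [0,0,0.0015],"angular": [0,0,0],"jaw": 1}]'

```text
time_s: 15.18
tool_pos: [0.5024, -0.0303, 0.127]
ee_rot: [0.001, -0.05, 0.999, -0.0]
ft_force: [-2.4, 0.1, 4.2]
finger_gap: 0.128
```

```bash
python3 -c "
from h import *
for b in (.055,.03,.02,.012,0): clipmv(b,.127)
"
```

```text
tr [0.0009, 0.0002, -0.0] ang [-0.0001, 0.0005, -0.0001] t 15.18 pos [0.5024, -0.0303, 0.127] F [-2.42, 0.13, 4.17] gap 0.128
tr [-0.0616, 0.0002, 0.0001] ang [-0.0001, 0.0005, -0.0001] t 15.18 pos [0.5024, -0.0303, 0.127] F [-2.42, 0.13, 4.17] gap 0.128
tr [-0.0866, 0.0002, 0.0001] ang [-0.0001, 0.0005, -0.0001] t 15.18 pos [0.5024, -0.0303, 0.127] F [-2.42, 0.13, 4.17] gap 0.128
tr [-0.1066, 0.0002, 0.0001] ang [-0.0001, 0.0005, -0.0001] t 15.18 pos [0.5024, -0.0303, 0.127] F [-2.42, 0.13, 4.17] gap 0.128
tr [-0.1366, 0.0002, 0.0002] ang [-0.0001, 0.0005, -0.0001] t 15.18 pos [0.5024, -0.0303, 0.127] F [-2.42, 0.13, 4.17] gap 0.128
```

play_rows --moves '[{"translation": [-0.005,0,-0.001],"angular": [0,0,0],"jaw": 1},{"translation": [-0.02,0,-0.001],"angular": [0,0,0],"jaw": 1},{"translation": [-0.035,0,-0.001],"angular": [0,0,0],"jaw": 1},{"translation": [-0.047,0,-0.001],"angular": [0,0,0],"jaw": 1},{"translation": [-0.058,0,-0.001],"angular": [0,0,0],"jaw": 1},{"translation": [-0.065,0,-0.001],"angular": [0,0,0],"jaw": 1},{"translation": [-0.07,0,-0.001],"angular": [0,0,0],"jaw": 1},{"translation": [-0.07,0,-0.001],"angular": [0,0,0],"jaw": 1}]'

```text
time_s: 16.18
tool_pos: [0.5303, -0.0274, 0.1274]
ee_rot: [0.001, -0.05, 0.999, -0.0]
ft_force: [0.7, 0.8, -0.7]
finger_gap: 0.125
```

```bash
python3 z.py 15; python3 -c "
from h import *
clipmv(.012,.127);clipmv(0,.127)
im=cv2.imread('pics/w15.png');cv2.imwrite('pics/w15z.png',cv2.resize(im[220:384,190:330],None,fx=5,fy=3.6,interpolation=cv2.INTER_CUBIC))
im=cv2.imread('pics/s15.png');cv2.imwrite('pics/s15z.png',cv2.resize(im[150:210,210:290],None,fx=8,fy=8,interpolation=cv2.INTER_CUBIC))"
```

```text
tr [-0.0369, 0.0002, 0.0011] ang [-0.0001, 0.0005, -0.0001] t 16.32 pos [0.5301, -0.0275, 0.1274] F [-0.16, 0.02, 0.14] gap 0.126
tr [-0.0669, 0.0002, 0.0011] ang [-0.0001, 0.0005, -0.0001] t 16.32 pos [0.5301, -0.0275, 0.1274] F [-0.16, 0.02, 0.14] gap 0.126
```

View pics/w15z.png

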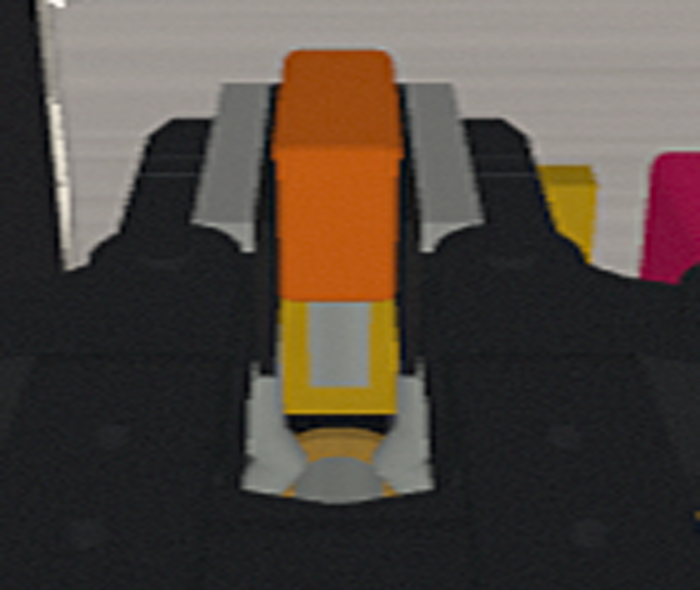

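View pics/s15z.png

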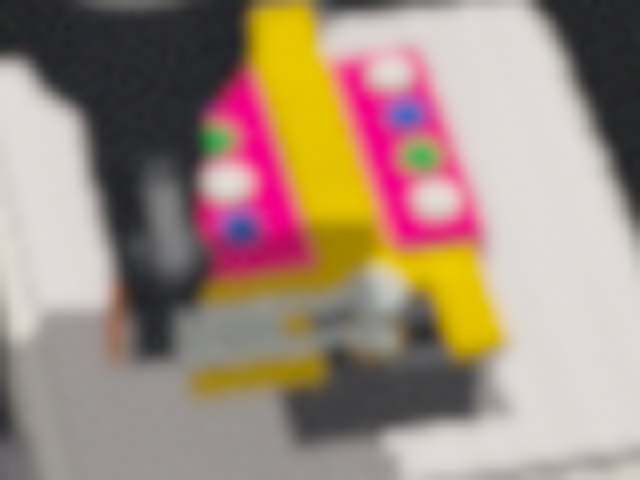

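play_rows --moves '[{"translation": [-0.005,0,0],"angular": [0,0,0],"jaw": 1},{"translation": [-0.01,0,0],"angular": [0,0,0],"jaw": 1},{"translation": [-0.015,0,0],"angular": [0,0,0],"jaw": 1},{"translation": [-0.015,0,0],"angular": [0,0,0],"jaw": 1}]'

```text
time_s: 16.82
tool_pos: [0.5363, -0.0269, 0.1274]
ee_rot: [0.001, -0.05, 0.999, -0.0]
ft_force: [-0.3, -0.4, 0.3]
finger_gap: 0.129
```

play_rows --moves '[{"translation": [-0.003,0,0],"angular": [0,0,0],"jaw": 1},{"translation": [-0.006,0,0],"angular": [0,0,0],"jaw": 1},{"translation": [-0.009,0,0],"angular": [0,0,0],"jaw": 1},{"translation": [-0.009,0,0],"angular": [0,0,0],"jaw": 1}]'

```text
time_s: 17.32
tool_pos: [0.5399, -0.0266, 0.1274]
ee_rot: [0.001, -0.05, 0.999, -0.0]
ft_force: [-1.0, -0.8, -0.5]
finger_gap: 0.13
```

play_rows --moves '[{"translation": [-0.003,0,0],"angular": [0,0,0],"jaw": 1},{"translation": [-0.006,0,0],"angular": [0,0,0],"jaw": 1},{"translation": [-0.006,0,0],"angular": [0,0,0],"jaw": 1}]'

```text
time_s: 17.7
tool_pos: [0.5416, -0.0264, 0.1272]
ee_rot: [-0.0, -0.05, 0.999, -0.0]
ft_force: [-4.8, -1.1, 2.7]
finger_gap: 0.127
```

play_rows --moves '[{"translation": [-0.003,0,0],"angular": [0,0,0],"jaw": 1},{"translation": [-0.006,0,0],"angular": [0,0,0],"jaw": 1},{"translation": [-0.006,0,0],"angular": [0,0,0],"jaw": 1}]'

```text
time_s: 18.08
tool_pos: [0.5433, -0.0263, 0.1272]
ee_rot: [-0.001, -0.05, 0.999, -0.0]
ft_force: [-5.3, -0.9, 3.5]
finger_gap: 0.132
```

```bash
python3 -c "
from h import *
clipmv(.012,.127);clipmv(0,.127)
save('wrist','w16')
im=cv2.imread('pics/w16.png');cv2.imwrite('pics/w16z.png',cv2.resize(im[220:384,190:330],None,fx=5,fy=3.6,interpolation=cv2.INTER_CUBIC))"
```

```text
tr [-0.004, 0.0006, 0.0006] ang [-0.0, -0.0006, -0.0002] t 18.07 pos [0.5433, -0.0263, 0.1272] F [-5.28, -0.86, 3.55] gap 0.132
tr [-0.034, 0.0006, 0.0005] ang [-0.0, -0.0006, -0.0002] t 18.07 pos [0.5433, -0.0263, 0.1272] F [-5.28, -0.86, 3.55] gap 0.132
```

View pics/w16z.png

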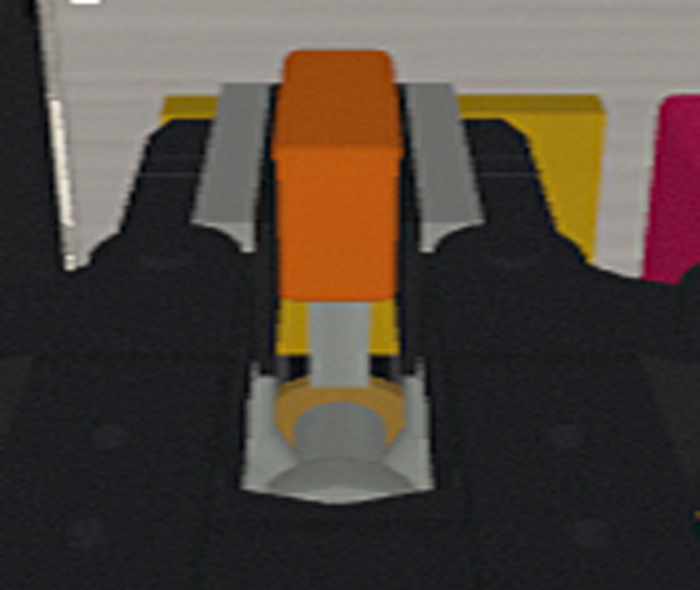

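play_rows --moves '[{"translation": [-0.003,0,0],"angular": [0,0,0],"jaw": 1},{"translation": [-0.006,0,0],"angular": [0,0,0],"jaw": 1},{"translation": [-0.009,0,0],"angular": [0,0,0],"jaw": 1},{"translation": [-0.009,0,0],"angular": [0,0,0],"jaw": 1}]'

```text
time_s: 18.62
tool_pos: [0.5475, -0.0258, 0.1274]
ee_rot: [-0.0, -0.05, 0.999, -0.0]
ft_force: [0.6, -0.1, 1.0]
finger_gap: 0.127
```

play_rows --moves '[{"translation": [-0.003,0,0],"angular": [0,0,0],"jaw": 1},{"translation": [-0.006,0,0],"angular": [0,0,0],"jaw": 1},{"translation": [-0.009,0,0],"angular": [0,0,0],"jaw": 1},{"translation": [-0.009,0,0],"angular": [0,0,0],"jaw": 1}]'

```text
time_s: 19.12
tool_pos: [0.5514, -0.0254, 0.1274]
ee_rot: [0.0, -0.05, 0.999, -0.0]
ft_force: [1.6, -0.8, -0.8]
finger_gap: 0.13
```

play_rows --moves '[{"translation": [-0.003,0,0],"angular": [0,0,0],"jaw": 1},{"translation": [-0.006,0,0],"angular": [0,0,0],"jaw": 1},{"translation": [-0.008,0,0],"angular": [0,0,0],"jaw": 1},{"translation": [-0.008,0,0],"angular": [0,0,0],"jaw": 1}]'

```text
time_s: 19.62
tool_pos: [0.5546, -0.0251, 0.1274]
ee_rot: [0.0, -0.05, 0.999, -0.0]
ft_force: [0.1, 0.0, 0.6]
finger_gap: 0.129
```

play_rows --moves '[{"translation": [-0.0025,0,0],"angular": [0,0,0],"jaw": 1},{"translation": [-0.0025,0,0],"angular": [0,0,0],"jaw": 1}]'

```text
time_s: 19.88
tool_pos: [0.5557, -0.025, 0.1275]
ee_rot: [0.0, -0.05, 0.999, -0.0]
ft_force: [0.4, -0.3, -0.7]
finger_gap: 0.128
```

play_rows --moves '[{"translation": [-0.0025,0,0],"angular": [0,0,0],"jaw": 1},{"translation": [-0.0025,0,0],"angular": [0,0,0],"jaw": 1}]'

```text
time_s: 20.12
tool_pos: [0.5568, -0.0249, 0.1275]
ee_rot: [0.0, -0.05, 0.999, -0.0]
ft_force: [-0.2, 0.3, -0.7]
finger_gap: 0.127
```

play_rows --moves '[{"translation": [-0.002,0,0],"angular": [0,0,0],"jaw": 1},{"translation": [-0.002,0,0],"angular": [0,0,0],"jaw": 1}]'

```text
time_s: 20.38
tool_pos: [0.5577, -0.0248, 0.1275]
ee_rot: [0.0, -0.05, 0.999, -0.0]
ft_force: [0.3, 0.9, 0.5]
finger_gap: 0.131
```

play_rows --moves '[{"translation": [-0.002,0,0],"angular": [0,0,0],"jaw": 1},{"translation": [-0.002,0,0],"angular": [0,0,0],"jaw": 1}]'

```text
time_s: 20.62
tool_pos: [0.5584, -0.0247, 0.1274]
ee_rot: [0.0, -0.05, 0.999, -0.0]
ft_force: [0.3, -0.2, -0.0]
finger_gap: 0.127
```

play_rows --moves '[{"translation": [-0.002,0,0],"angular": [0,0,0],"jaw": 1},{"translation": [-0.002,0,0],"angular": [0,0,0],"jaw": 1}]'

```text
time_s: 20.88
tool_pos: [0.5586, -0.0247, 0.1273]
ee_rot: [-0.001, -0.05, 0.999, -0.0]
ft_force: [-4.9, -0.1, 3.0]
finger_gap: 0.131
```

```bash
python3 -c "
from h import *
mv((0.5568,-.0247,.1274))
save('wrist','w17')
im=cv2.imread('pics/w17.png');cv2.imwrite('pics/w17z.png',cv2.resize(im[220:384,190:330],None,fx=5,fy=3.6,interpolation=cv2.INTER_CUBIC))"
```

```text
tr [0.0044, 0.0005, -0.0003] ang [0.0, 0.0, 0.0] t 20.88 pos [0.5586, -0.0247, 0.1273] F [-4.86, -0.08, 3.0] gap 0.131
```

View pics/w17z.png

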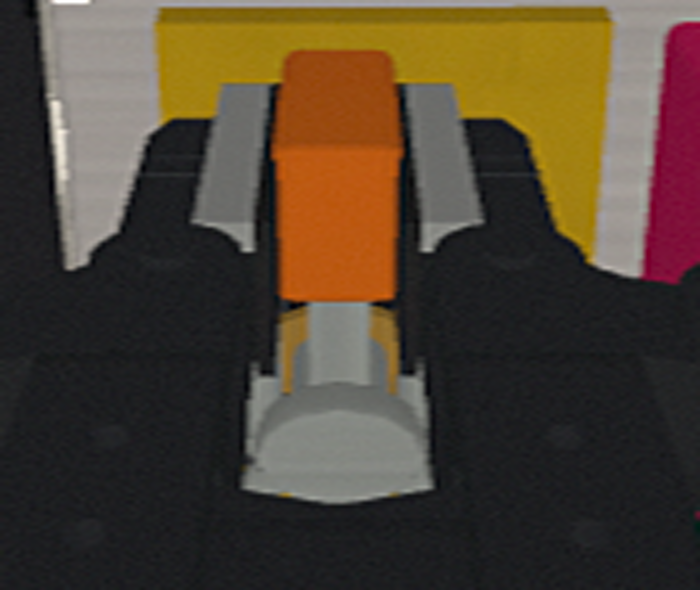

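play_rows --moves '[{"translation": [-0.001,0,0],"angular": [0,0,0],"jaw": 1},{"translation": [-0.001,0,0],"angular": [0,0,0],"jaw": 1}]'

```text
time_s: 21.18
tool_pos: [0.5586, -0.0247, 0.1272]
ee_rot: [-0.001, -0.05, 0.999, -0.0]
ft_force: [-5.7, -0.6, 3.8]
finger_gap: 0.123
```

play_rows --moves '[{"translation": [-0.0025,0,0],"angular": [0,0,0],"jaw": 1},{"translation": [-0.003,0,0],"angular": [0,0,0],"jaw": 1},{"translation": [-0.003,0,0],"angular": [0,0,0],"jaw": 1}]'

```text
time_s: 21.55
tool_pos: [0.5587, -0.0247, 0.1272]
ee_rot: [-0.002, -0.05, 0.999, 0.0]
ft_force: [-9.0, -0.3, 7.0]
finger_gap: 0.129
```

play_rows --moves '[{"translation": [0,0,0],"angular": [0,0,0],"jaw": 1},{"translation": [0,0,0],"angular": [0,0,0],"jaw": 0.5},{"translation": [0,0,0],"angular": [0,0,0],"jaw": 0.2},{"translation": [0,0,0],"angular": [0,0,0],"jaw": 0},{"translation": [0,0,0],"angular": [0,0,0],"jaw": 0}]'

```text
time_s: 22.18
tool_pos: [0.5587, -0.0247, 0.127]
ee_rot: [-0.002, -0.05, 0.999, 0.0]
ft_force: [0.3, 0.3, 0.1]
finger_gap: 0.502
```

```bash
python3 -c "
from h import *
mv((0.5568,-.0247,.1274))
save('wrist','w18')
im=cv2.imread('pics/w18.png');cv2.imwrite('pics/w18z.png',cv2.resize(im[200:384,160:360],None,fx=4,fy=3.2,interpolation=cv2.INTER_CUBIC))"
```

```text
tr [0.0047, 0.0004, -0.001] ang [0.0, 0.0, 0.0] t 22.18 pos [0.5587, -0.0247, 0.127] F [0.34, 0.32, 0.1] gap 0.502
```

View pics/w18z.png

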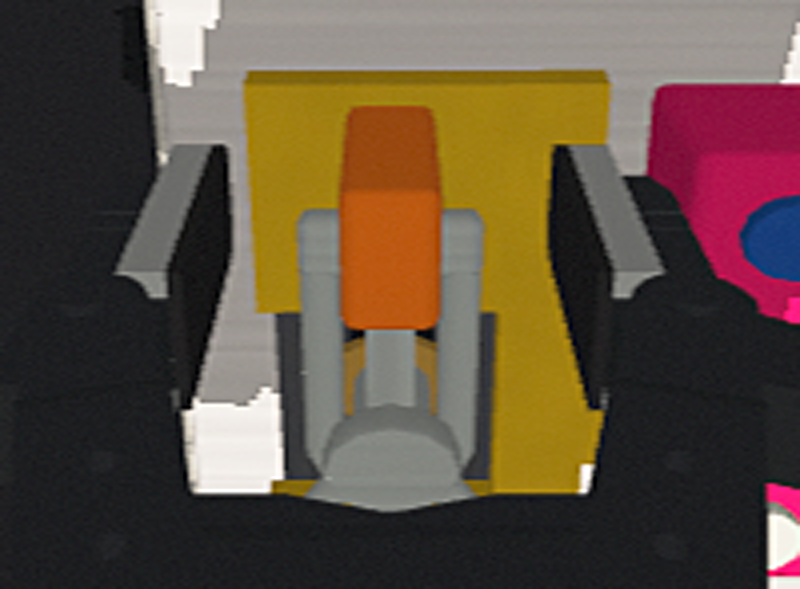

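play_rows --moves '[{"translation": [0,0,-0.04],"angular": [0,0,0],"jaw": 0},{"translation": [0,0,-0.12],"angular": [0,0,0],"jaw": 0},{"translation": [0,0,-0.24],"angular": [0,0,0],"jaw": -0.5},{"translation": [-0.08,0,-0.34],"angular": [0,0,0],"jaw": -1},{"translation": [-0.1,0.03,-0.34],"angular": [0,0,0],"jaw": -1},{"translation": [-0.1,0.03,-0.34],"angular": [0,0,0],"jaw": -1},{"translation": [-0.1,0.03,-0.34],"angular": [0,0,0],"jaw": -1}]'

```text
time_s: 23.1
tool_pos: [0.5969, -0.0091, 0.262]
ee_rot: [-0.003, -0.05, 0.999, -0.0]
ft_force: [-0.4, 0.1, 0.2]
finger_gap: 0.998
```

```bash
python3 z.py 19; python3 -c "
from h import *
mv((0.5568,-.0247,.1274))
im=cv2.imread('pics/w19.png');cv2.imwrite('pics/w19z.png',cv2.resize(im[90:260,190:350],None,fx=5,fy=3.5,interpolation=cv2.INTER_CUBIC))
im=cv2.imread('pics/s19.png');cv2.imwrite('pics/s19z.png',cv2.resize(im[150:210,210:290],None,fx=8,fy=8,interpolation=cv2.INTER_CUBIC))"
```

```text
tr [0.1025, -0.0284, 0.338] ang [0.0, 0.0, 0.0] t 23.25 pos [0.5972, -0.0093, 0.2624] F [-0.11, 0.55, -0.41] gap 0.999
```

View pics/w19z.png

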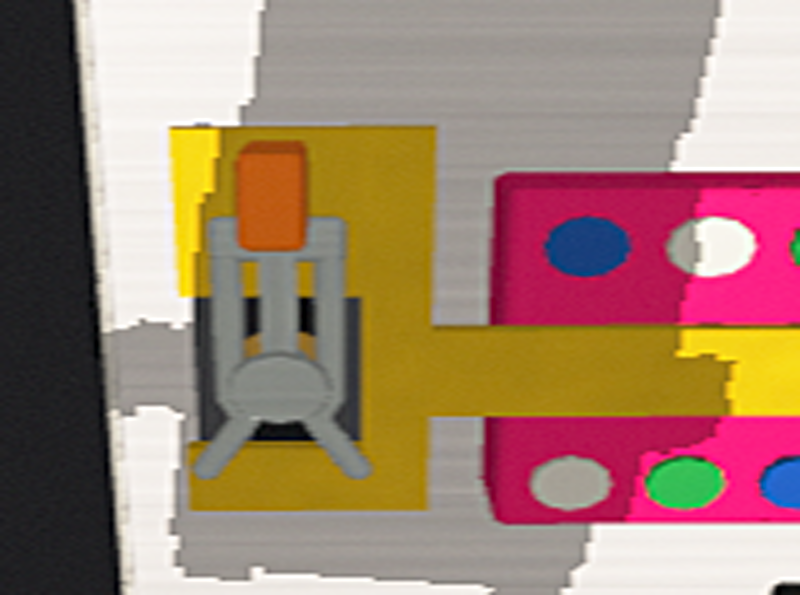

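View pics/s19.png

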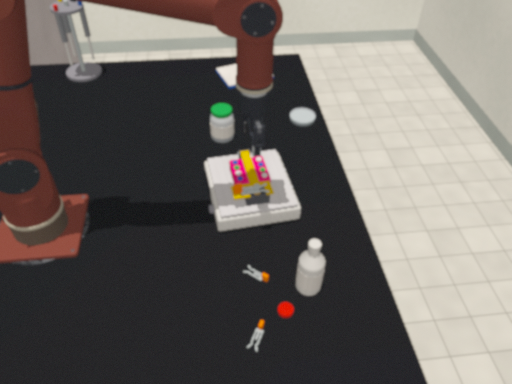

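```bash
python3 - <<'E'
from h import *
a=load('w19')
f=lambda x,y:(190+x/5-.4,90+y/3.5-.4)
h=plane(f(279,389),.1235,*a)
fx=(plane(f(238,249),.138,*a)+plane(f(303,249),.138,*a))/2
bx=(plane(f(240,153),.138,*a)+plane(f(305,153),.138,*a))/2
th=(plane(f(207,466),.111,*a)+plane(f(360,467),.111,*a))/2
ey=np.array([-EX[1],EX[0],0])
for n,p in [('front',fx),('back',bx),('tips',th)]: print(n,p.round(4),'rel stud x',round((p-h)@EX,4),'y',round((p-h)@ey,4))
print(h, proj([[0.609,-.02,.1235]],*a))
E
```

```text
front [ 0.5689 -0.0238  0.138 ] rel stud x -0.0417 y -0.0004
back [ 0.5457 -0.0255  0.138 ] rel stud x -0.065 y 0.0003
tips [ 0.6388 -0.0162  0.111 ] rel stud x 0.0285 y 0.0001
[ 0.61042202 -0.01920784  0.1235    ] [[244.70066038 199.26192489]]
```

```bash
python3 -c "
from rig import order; print(order.hand_in())"
```

```text
the job is handed in; nothing more can be done
None
```

The bar is down, and the clip is locked on the stud and released. I handed the job in at about 23 s; it reports no verdict.

- **Bar:** I pushed it to its hard stop with the shut fingertips. The fingertip height there was 108 mm, as the text gives, at about 11 N. The landing still looked flat when I rechecked it in the wrist view after releasing the clip; I did not measure the angle again.
- **Clip:** I gripped the largest orange clip and laid it on the landing, where I felt contact. Then I pushed it along the shaker's +x in small steps. It took about 5 N through the throat, the push eased off after the snap, and it came hard against the stop, where I pressed to about 9 N. I then released it and retreated.
- **Last checks:** In the final wrist view, seen from the stud, the grip block runs from -41.7 to -65.0 mm (expected -42 to -66). The wire tips are at +28.5 mm (expected about +28), and the sideways offset is under 0.5 mm. Wrist force is close to zero, and by eye the jar, cap and bottle stand where they were.
- **Disagreements:**
  - The stop came about 2 mm farther on than my estimate from the grasp. The final view agrees with the clip being home, so I take that as error in my grip and stud estimates.
  - The landing measured about 49 mm deep, against the 40 mm in the text. This did not affect the job.

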